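# Run a batch of circuit boards through the clamshell test jig

## Robot

A 6-joint arm with a two-finger parallel gripper is mounted at the origin on a cart in front of the work surface, level with it; the furniture and walls round the work are solid. World frame = base frame: x ahead of the robot, y to its left, z up, the work surface at z = 0. Lengths are in m, angles in rad, forces in N, time in s.
With the tool pointing down it reaches from about 0.25 to 0.775 m from the base axis. Payload 4 kg.
Tool frame: the origin (TCP) lies midway between the tips of the shut fingers; the grasp point (between the pads) lies 19 mm behind it; z points along the fingers, y is the direction in which the jaws open and shut (so a half turn about z gives the same grasp; the last joint's range is limited). The gripper opens to 85 mm and grips with 20 to 120 N. Pads are 22 mm wide; open, the fingers measure 114 mm over their backs; the gripper's body (76 mm by 85 mm) begins 54 mm behind the grasp point. The pads swing forward as they close: fully open they stand 13 mm farther back than shut.
Start: joints at [1.006, 0.087, 1.371, -0, 1.684, -0.103], TCP at [0.245, 0.492, 0.231] pointing down, gripper open.
Joint ranges: [-3.1, 3.1], [-0.76, 2.03], [0.27, 2.55], [-1.08, 4.22], [0.17, 2.65], [-2.57, 2.57]. Speed limits (rad/s): [2.79, 2.79, 3.14, 3.14, 3.14, 3.14].

## Interface

Orientations are given as [roll, pitch, yaw] about the fixed x, y, z axes, in that order (R = Rz(yaw) Ry(pitch) Rx(roll)).
In Python, from workcell import env gives the robot as it stands.
- The arm moves only by the shell command python3 -m crank 'ROWS'. ROWS is JSON, a list of rows, each a list of 3 entries, a list of its own where there are three numbers: the shift along the tool's x, y, z in m, then the turn about the tool's z in rad, then the opening in per cent of the stroke, from 0 (shut) to 100 (fully open). A call has 1 to 20 rows; each row is the pose to reach, as a shift and turn from the pose commanded when the call began, along the tool's axes at that moment; what a row does not reach only later rows make up. A row lasts 1/12 s, in which the tool goes at most 41.7 mm and 7.16 degrees, less where a joint would pass 70% of its speed; a pose out of reach is approached as far as the arm can. A call with a gripper value outside its range is refused whole. The fingers move at their own pace and stop on an object; the grip force is fixed at half the most. Time passes only in rows, so rows that repeat a pose let the fingers close. It gives the time, the measured TCP pose, the force and the opening at its end, in the units of the state.
- env.get_obs(): the state, without advancing time (a new reading comes with each control period).
- env.read_camera(name): name is "side" or "top"; returns (picture, depth): 400x640x3 uint8, red, green, blue; 400x640 float32, m along the optical axis (not along the pixel's ray), 0 where there is no reading.
- env.camera_model(name): a dict with "intrinsics" (3x3 intrinsics, pixels), "k1" (the pictures are not rectified: a ray, as slopes to the right and down, at radius r is drawn at 1 + k1 r^2 times it, then the intrinsics apply), "R" (3x3) and "t" (3): a world point X has camera coordinates R X + t. Camera axes: x right, y down, z forward; pixel columns grow to the right and rows downward; lengths in m; the calibration is good to about 2 mm. A picture is of the moment at which its call begins. camera_model takes no time and is no camera call.
- env.sign_off(): hands the job in, once; it reports no verdict.
Trained networks look in the newest picture that a camera, given by its name, has taken for a name from the list of things; names that differ only in an ending like _2 or _b are one class to them, and where a whole thing is asked for, a point or a joint stands for the part that bears it (a point fixed in the world has none). Each returns a list of dicts, best first, with "confidence" (0 to 1); they miss things now and then, are a little off and sometimes report something else, mostly with a low value. They report only what shows in the picture. A call takes as long as a camera call.
- env.find_in(camera, query): "box" ([left, top, right, bottom] in pixels, round what is visible of it).
- env.outline_of(camera, query): "pixels" (400x640 bool, what is visible of it) and "box" ([left, top, right, bottom] in pixels, round what is visible of it).
The state is a dict: "t": time; "joint_pos": joint angles; "joint_velocities": joint speeds; "joint_efforts": joint torques, N m; "tcp_pos": TCP position; "tool_rot": TCP orientation; "force": force on the tool from outside, world axes, zero at the start; "moment": the same for the moment, N m; "width": finger opening in m.
Only numpy, scipy, OpenCV 4.12 (cv2) and the standard library are available. Lean on these libraries where they do the work, as an engineer would, in place of code of your own. Each camera call takes 0.05 s, during which the arm holds its last target. There are 200 camera calls.

## Task

Run all the circuit boards from the blue mat through the clamshell test jig. Press its blue release button so the lid springs fully open, put each board in a bay of its own (one short edge hooked under the front lip, then rotated down flat), shut the lid until it latches and press the green start button fully. Then release the lid again, unhook every board and set it back flat on the mat, leaving the lid fully open and the solder spool where it stands.

Things in the scene. Friction and masses are not known exactly. Their poses are not given: they have to be found in the camera images.
- jig: Fixed clamshell test jig, grey base 235 (x) x 236 (y) mm. Origin: bench level under the bays; x points from the front (buttons, latch, lip) to the hinge at the back. Base top = bay floor at z 30 mm. Black latch pod at the front: x -130 to -78, y -85 to +40 mm, top at z 58 mm; two catch cheeks on it (x -109 to -79, y +5 to +39 mm) reach z 75 mm. Start pod: x -129 to -79, y +58 to +108 mm, top at z 50 mm.
- lip (a point): Middle of the free edge of the retaining lip, at its underside (jig x -41, y 0, z 39 mm). The lip runs along jig y over all bays; it is 6 mm thick, 9 mm above the bay floor, and overhangs 9 mm from the bays' front wall (inner face at jig x -50 mm). The back wall's inner face is at jig x +45 mm, 9 mm high: a bay is 95 mm long for the 90 mm board. Axes as the jig's.
- bay_1 (a point): Centre of the floor of bay 1, the bay at the jig's -y side (30 mm above the bench; jig x -2.5, y -72 mm); axes as the jig's.
- bay_2 (a point): Centre of the floor of bay 2, the middle bay (jig x -2.5, y 0 mm); axes as the jig's. Ribs 10 mm wide and 8 mm high part the bays, leaving 62 mm of width for the 56 mm board.
- bay_3 (a point): Centre of the floor of bay 3, the bay at the jig's +y side (jig x -2.5, y +72 mm); axes as the jig's.
- lid (a joint): Angle of the jig's lid in rad: 0 shut (latched it reads 0 to 0.02), 1.6 fully open at its stop, upright behind the bays. A damped spring (0.2 to 0.35 N m) swings it open in 1 to 2 s and holds it there. Pushed down to 0, its tongue clicks under the front catch by itself (4 to 8 N at the free edge) and it stays shut. A board not lying flat keeps it from shutting.
- lid_hinge (a point): Middle of the lid's hinge axis, along the jig's y (jig x +105, z 75 mm); it does not move. Lid: clear window in a black frame, 228 mm wide, 8 mm thick (window 6), its mid-plane through the axis, 171 mm from axis to free edge. On its underside a presser bar stands out 38 mm, 71 mm from the axis, and a latch tongue 18 mm at the free edge.
- lid_edge (a point): Middle of the lid's free edge, on its upper (outer) face; it moves with the lid. Shut it is 78 mm above the bench; open it stands about 246 mm above it.
- release (a joint): Travel of the blue release button in m: 0 up, 0.008 fully pressed (about 5 N, spring return). The lid is let go part-way down; press it fully.
- release_top (a point): Centre of the top of the blue round release button (30 mm across) on the black pod at the jig's front; pressed straight down; it moves with the button.
- start (a joint): Travel of the green start button in m: 0 up, 0.006 fully pressed (about 4 N, spring return). It counts from 0.004.
- start_top (a point): Centre of the top of the green round start button (24 mm across) on the small black pod at the jig's front, +y side, 74 mm above the bench; pressed straight down; it moves with the button.
- mat: Thin blue-grey antistatic mat on the bench to the left of the jig, 290 (x) x 280 (y) x 2 mm, fixed; origin at the centre of its underside, z up. The boards start on it and are to end flat on it, not on one another.
- board_1_center (a point): Green circuit board (one of up to three alike; may be absent): plate 90 (x) x 56 (y) x 5 mm thick with a black finned power module 40 (x) x 26 (y) x 32 mm on its middle, 37 mm high in all, 120 g. The point is at the board's middle, 18.5 mm above its underside; z is up from the plate, x along its length. Grip the module across its 26 mm width (tips above the plate). Either short edge may go under the lip.
- board_2_center (a point): Green circuit board (one of up to three alike; may be absent): plate 90 (x) x 56 (y) x 5 mm thick with a black finned power module 40 (x) x 26 (y) x 32 mm on its middle, 37 mm high in all, 120 g. The point is at the board's middle, 18.5 mm above its underside; z is up from the plate, x along its length. Grip the module across its 26 mm width (tips above the plate). Either short edge may go under the lip.
- board_3_center (a point): Green circuit board (one of up to three alike; may be absent): plate 90 (x) x 56 (y) x 5 mm thick with a black finned power module 40 (x) x 26 (y) x 32 mm on its middle, 37 mm high in all, 120 g. The point is at the board's middle, 18.5 mm above its underside; z is up from the plate, x along its length. Grip the module across its 26 mm width (tips above the plate). Either short edge may go under the lip.
- solder_spool: Solder spool standing on the bench at the left, 64 mm across, 40 mm high, origin at its underside; not to be moved.

How it is judged:
On the way, in this order (a step that is already met when the one before it is completed fails the run):
1. the lid has sprung fully open (value of joint lid above 1.5 rad), for 0.2 s.
2. every board lies flat in a bay, hooked under the lip ((horizontal distance between board_1_center and bay_1 below 0.007 m or horizontal distance between board_1_center and bay_2 below 0.007 m or horizontal distance between board_1_center and bay_3 below 0.007 m) and z of board_1_center in the frame of jig between 0.0465 and 0.0505 m and angle between each of board_1_center, board_2_center, board_3_center's own z axis and vertical below 0.04 rad and angle between the x axis of each of board_1_center, board_2_center, board_3_center and the x axis of jig, either way round below 0.12 rad and (horizontal distance between board_2_center and bay_1 below 0.007 m or horizontal distance between board_2_center and bay_2 below 0.007 m or horizontal distance between board_2_center and bay_3 below 0.007 m) and z of board_2_center in the frame of jig between 0.0465 and 0.0505 m and (horizontal distance between board_3_center and bay_1 below 0.007 m or horizontal distance between board_3_center and bay_2 below 0.007 m or horizontal distance between board_3_center and bay_3 below 0.007 m) and z of board_3_center in the frame of jig between 0.0465 and 0.0505 m), for 0.2 s.
3. the start button is pressed with the lid shut over the seated boards (all of step 2 and value of joint lid below 0.03 rad and value of joint start above 0.004 m), for 0.02 s.
4. the lid has sprung fully open again (value of joint lid above 1.5 rad), for 0.2 s.
At the end, for the whole second after the job is handed in: Every board present lies at rest and flat on the mat (its centre inside the mat's edges, within 3.5 mm of its resting height, tilted under 0.08 rad), and the lid stands fully open (over 1.5 rad) (x of board_1_center in the frame of mat between -0.145 and 0.145 m and y of board_1_center in the frame of mat between -0.14 and 0.14 m and z of each of board_1_center, board_2_center, board_3_center in the frame of mat below 0.024 m and angle between each of board_1_center, board_2_center, board_3_center's own z axis and vertical below 0.08 rad and x of board_2_center in the frame of mat between -0.145 and 0.145 m and y of board_2_center in the frame of mat between -0.14 and 0.14 m and x of board_3_center in the frame of mat between -0.145 and 0.145 m and y of board_3_center in the frame of mat between -0.14 and 0.14 m and value of joint lid above 1.5 rad and linear speed of each of board_1, board_2, board_3 below 0.02 m/s); the robot touches nothing.
It fails at once if the solder spool is moved by more than 4 cm (distance of solder_spool from where it was at the start of the episode above 0.04 m).
Of board_1, board_2, board_3 only 2 to 3 are there at a start; the rules pass over those that are not, and their reading is None.
At some moment in a run one of board_1, board_2, board_3 may be knocked a few centimetres aside while the robot is not near it.
Once in a run the grip may slacken for a moment while it holds something.
It also fails if it takes over 210 s, if anything falls off the work surface, if the arm or the gripper's body presses on something with over 40 N, if the wrist force passes 120 N, or if a joint passes its speed limit or range.

## Working session

There is one attempt and no reset: what is moved stays moved. The work goes in short steps, Python scripts to look and compute and a shell command to move; the robot and the scene stay as the last step left them, time stands still between calls to the robot, and variables do not carry over. Pictures are saved under pics/ and viewed, about 12 in all and at most 16, crops included, and the job is handed in when it is done.

```bash
ls; mkdir -p pics; cat > h.py <<'E'
import numpy as np, cv2
from workcell import env
def uv2ray(m,uv):
    K=np.array(m["intrinsics"]); d=np.array([m["k1"],0,0,0,0.])
    # r'=r(1+k1 r^2) with r undistorted: OpenCV's radial model
    return cv2.undistortPoints(np.array(uv,float).reshape(-1,1,2),K,d,None,None,None).reshape(-1,2)
def cloud(cam,depth):
    m=env.camera_model(cam); h,w=depth.shape
    u,v=np.meshgrid(np.arange(w),np.arange(h))
    r=uv2ray(m,np.stack([u,v],-1).reshape(-1,2))
    P=np.c_[r,np.ones(len(r))]*depth.reshape(-1,1)
    X=(P-np.array(m["t"]))@np.array(m["R"])
    X[depth.reshape(-1)==0]=np.nan
    return X.reshape(h,w,3)
def proj(cam,X):
    m=env.camera_model(cam); R=np.array(m["R"]);t=np.array(m["t"])
    return cv2.projectPoints(np.array(X,float).reshape(-1,1,3),cv2.Rodrigues(R)[0],t,np.array(m["intrinsics"]),np.array([m["k1"],0,0,0,0.]))[0].reshape(-1,2)
def save(n,img): cv2.imwrite(f"pics/{n}.png",img[:,:,::-1])
E
python3 - <<'E'
from h import *
np.set_printoptions(precision=3,suppress=True)
o=env.get_obs(); print({k:np.round(o[k],3) for k in('t','tcp_pos','tool_rot','force','width')})
for c in("top","side"):
    p,d=env.read_camera(c); save(c+"0",p); X=cloud(c,d); np.save(c+"0.npy",X); m=env.camera_model(c); print(c,-np.array(m["R"]).T@m["t"],m["R"][2])
    for q in("jig","lid_edge","release_top","start_top","mat","board_1","solder_spool"):
        for f in env.outline_of(c,q)[:4]:
            pts=X[f["pixels"]]; pts=pts[~np.isnan(pts[:,0])]
            print(c,q,round(f["confidence"],2),np.round(f["box"]),len(pts), np.median(pts,0) if len(pts) else "",np.percentile(pts,[2,98],axis=0).ravel() if len(pts) else "")
E
```

```text
pics
{'t': np.float64(0.0), 'tcp_pos': array([0.245, 0.492, 0.23 ]), 'tool_rot': array([-3.139, -0.   ,  2.68 ]), 'force': array([-1.304, -0.065,  0.236]), 'width': np.float64(0.086)}
top [0.404 0.154 1.074] [ 0.083 -0.009 -0.996]
top jig 0.58 [339. 124. 434. 224.] 7634 [ 0.556 -0.042  0.077] [ 0.443 -0.158  0.027  0.671  0.068  0.082]
top lid_edge 0.81 [338. 127. 435. 198.] 5354 [ 0.585 -0.044  0.078] [ 0.503 -0.155  0.073  0.668  0.066  0.082]
top release_top 0.52 [406. 201. 416. 210.] 89 [ 0.468 -0.102  0.081] [ 0.457 -0.115  0.076  0.481 -0.091  0.085]
top start_top 0.35 [341. 129. 429. 199.] 5217 [ 0.585 -0.044  0.078] [ 0.504 -0.154  0.074  0.667  0.064  0.082]
top mat 0.69 [206. 132. 310. 242.] 7956 [0.539 0.319 0.001] [ 0.4    0.175 -0.003  0.678  0.446  0.005]Traceback (most recent call last):
  File "<stdin>", line 7, in <module>
ValueError: it knows: bay, board_1_center, board_2_center, board_3_center, jig, lid, lid_edge, lid_hinge, lip, mat, release, release_top, solder_spool, start, start_top
```

```bash

python3 - <<'E'
from h import *
np.set_printoptions(precision=3,suppress=True)
for c in("top","side"):
    p,d=env.read_camera(c); save(c+"0",cv2.resize(p,(800,500)));save(c+"raw0",p); X=cloud(c,d); np.save(c+"0.npy",X); m=env.camera_model(c); print(c,-np.array(m["R"]).T@m["t"],m["R"][2])
    for q in("jig","lid","release_top","start_top","mat","board_1_center","solder_spool"):
        if c=="top" and q in("jig","mat"):continue
        for f in env.outline_of(c,q)[:4]:
            pts=X[f["pixels"]]; pts=pts[~np.isnan(pts[:,0])]
            print(c,q,round(f["confidence"],2),np.round(f["box"]),len(pts), np.median(pts,0) if len(pts) else "",np.percentile(pts,[2,98],axis=0).ravel() if len(pts) else "")
E
```

```text
top [0.404 0.154 1.074] [ 0.083 -0.009 -0.996]
top lid 0.78 [343. 130. 433. 199.] 5447 [ 0.586 -0.043  0.078] [ 0.503 -0.156  0.072  0.669  0.067  0.082]
top release_top 0.56 [405. 202. 417. 209.] 106 [ 0.468 -0.103  0.081] [ 0.455 -0.119  0.07   0.481 -0.09   0.086]
top release_top 0.49 [222. 255. 253. 277.] 455 [0.319 0.367 0.039] [ 0.292  0.34  -0.     0.346  0.397  0.043]
top start_top 0.49 [360. 210. 363. 216.] 39 [0.456 0.027 0.071] [0.448 0.019 0.068 0.464 0.034 0.075]
top board_1_center 0.6 [215. 171. 239. 205.] 552 [0.529 0.391 0.008] [0.488 0.367 0.003 0.573 0.425 0.041]
top solder_spool 0.96 [223. 258. 253. 279.] 447 [0.32  0.367 0.039] [0.293 0.34  0.    0.349 0.397 0.043]
side [ 0.518 -0.776  0.677] [-0.005  0.857 -0.516]
side jig 0.83 [284. 235. 416. 343.] 11592 [ 0.564 -0.105  0.077] [ 0.449 -0.168  0.015  0.676  0.06   0.082]
side jig 0.7 [336. 203. 378. 230.] 574 [0.612 0.251 0.01 ] [0.569 0.223 0.002 0.656 0.295 0.042]
side lid 0.64 [310. 235. 415. 319.] 6133 [ 0.587 -0.063  0.079] [ 0.506 -0.159  0.076  0.669  0.064  0.082]
side release_top 0.76 [292. 286. 305. 301.] 184 [ 0.469 -0.11   0.082] [ 0.456 -0.119  0.072  0.483 -0.092  0.084]
side mat 0.68 [278. 184. 389. 242.] 3845 [0.542 0.311 0.003] [0.403 0.177 0.    0.68  0.445 0.006]
side board_1_center 0.74 [311. 182. 340. 203.] 418 [0.531 0.389 0.01 ] [0.49  0.365 0.005 0.575 0.422 0.042]
side solder_spool 0.89 [241. 184. 265. 206.] 411 [0.321 0.356 0.033] [0.293 0.342 0.002 0.348 0.397 0.043]
```

View pics/top0.png

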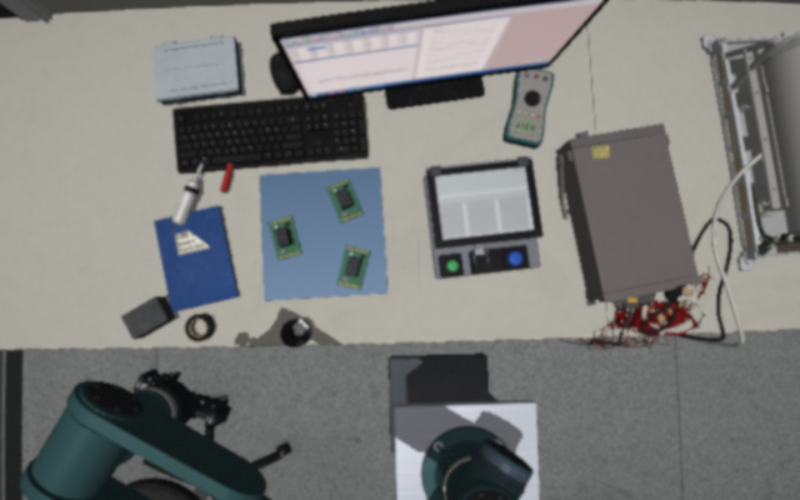

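View pics/side0.png

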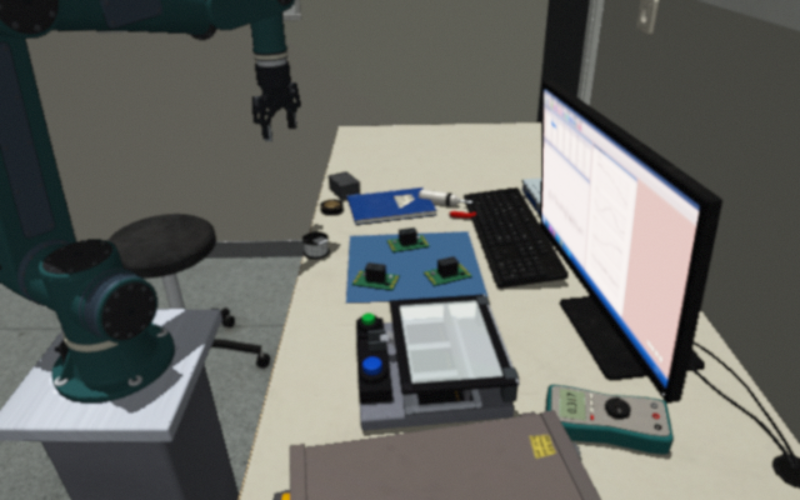

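```bash
cat >> h.py <<'E'
def boards(X,zbase=0.0,lo=(0.37,0.14),hi=(0.71,0.48)):
    """clusters of module tops (z 39mm above bench on mat) -> centre, yaw, plate fit"""
    out=[]
    r=(X[...,0]>lo[0])&(X[...,0]<hi[0])&(X[...,1]>lo[1])&(X[...,1]<hi[1])
    top=r&(X[...,2]>zbase+0.028)&(X[...,2]<zbase+0.055)
    n,L=cv2.connectedComponents(top.astype(np.uint8))
    for i in range(1,n):
        P=X[L==i]
        if len(P)<40: continue
        P=P[P[:,2]>np.percentile(P[:,2],90)-0.006]
        mr=cv2.minAreaRect(P[:,:2].astype(np.float32)*1000)
        c=(P[:,:2].max(0)+P[:,:2].min(0))/2
        Q=X[r&(X[...,2]>zbase+0.0045)&(np.hypot(X[...,0]-c[0],X[...,1]-c[1])<0.06)]
        mq=cv2.minAreaRect(Q[:,:2].astype(np.float32)*1000)
        def an(m):
            (w,h),a=m[1],m[2]; a=a if w>h else a+90; return np.radians((a+90)%180-90)
        out.append((P.mean(0),np.array(mr[0])/1000,np.array(mr[1]),an(mr),np.array(mq[0])/1000,np.array(mq[1]),an(mq),len(P)))
    return out
E
python3 - <<'E'
from h import *
np.set_printoptions(precision=3,suppress=True)
for c in("top","side"):
    X=np.load(c+"0.npy")
    for b in boards(X): print(c,*b)
    S=(X[...,2]>0.070)&(X[...,2]<0.095)&(abs(X[...,0]-0.58)<.16)&(abs(X[...,1]+0.045)<.14)
    n,L,st,ce=cv2.connectedComponentsWithStats(S.astype(np.uint8))
    for i in range(1,n):
        if st[i,4]<20: continue
        P=X[L==i]; mr=cv2.minAreaRect(P[:,:2].astype(np.float32)*1000); print(c,"blob",st[i,4],P.mean(0),mr)
E
```

```text
top [0.612 0.258 0.039] [0.612 0.258] [37.081 25.982] 0.44433068456895825 [0.612 0.259] [105.204 114.913] -1.3145798068126644 123
top [0.531 0.396 0.038] [0.531 0.396] [39.414 25.548] 0.2867419220680727 [0.531 0.392] [103.602 106.671] -0.345336892240537 133
top [0.461 0.242 0.039] [0.461 0.241] [25.3   39.688] -0.25408247906648135 [0.463 0.245] [100.814 114.668] -0.5454104644002113 131
top blob 5594 [ 0.588 -0.044  0.078] ((570.9595336914062, -47.22510528564453), (216.32669067382812, 232.61160278320312), 5.546322345733643)
top blob 23 [ 0.475 -0.045  0.074] ((475.1356506347656, -45.87172317504883), (26.842599868774414, 5.31869649887085), 6.9875359535217285)
top blob 143 [ 0.469 -0.103  0.078] ((469.7069091796875, -105.35954284667969), (38.08771896362305, 40.99921417236328), 61.91896057128906)
top blob 40 [0.457 0.026 0.072] ((457.0240478515625, 26.07003402709961), (18.951417922973633, 19.840919494628906), 31.701007843017578)
side [0.532 0.396 0.04 ] [0.531 0.397] [40.373 30.27 ] 0.34992791564372455 [0.532 0.39 ] [116.912  96.842] 0.05994644120189543 78
side [0.615 0.258 0.04 ] [0.616 0.26 ] [41.482 28.407] 0.2994918723658543 [0.614 0.255] [105.784 112.394] -0.09468616255473174 105
side [0.462 0.242 0.04 ] [0.462 0.244] [30.28  40.649] -0.20639471816503197 [0.462 0.241] [101.332 112.749] -0.0980460065859757 105
side blob 6619 [ 0.588 -0.056  0.079] ((569.7716674804688, -43.82777404785156), (217.7543487548828, 237.84231567382812), 5.452948093414307)
side blob 62 [0.457 0.026 0.073] ((456.11737060546875, 27.223121643066406), (21.642915725708008, 22.875762939453125), 59.42848205566406)
side blob 278 [ 0.468 -0.11   0.077] ((468.2095947265625, -108.08692169189453), (41.0861930847168, 39.55975341796875), 3.316370725631714)
```

```bash
cat >> h.py <<'E'
from scipy.spatial.transform import Rotation as Rn
O=np.array([0.5685,-0.046]); JY=0.096
def jig(x,y): # mm in jig -> world m
    c,s=np.cos(JY),np.sin(JY); return O+np.array([c*x-s*y,s*x+c*y])/1000
def w2j(p):
    c,s=np.cos(JY),np.sin(JY); d=(np.asarray(p)[...,:2]-O)*1000; return np.stack([c*d[...,0]+s*d[...,1],-s*d[...,0]+c*d[...,1]],-1)
class Plan:
    def __init__(s):
        o=env.get_obs(); s.p=np.array(o["tcp_pos"]); s.R=Rn.from_euler("xyz",o["tool_rot"]); print("t",round(o["t"],2),"tcp",np.round(s.p,4),"yaw",round(o["tool_rot"][2],4),"j",np.round(o["joint_pos"],2),"w",round(o["width"],4),"F",np.round(o["force"],1))
    def to(s,name,x,y,z,yaw):
        T=Rn.from_euler("xyz",[np.pi,0,yaw]); d=s.R.inv().apply(np.array([x,y,z])-s.p)
        a=(s.R.inv()*T).as_rotvec()[2]
        print(name,"shift",np.round(d,4),"turn",round(a,4),"rows>=",int(np.ceil(max(np.linalg.norm(d)/.0417,abs(a)/.125))))
        s.p=np.array([x,y,z]);s.R=T
E
python3 - <<'E'
from h import *
P=Plan(); x,y=jig(-107,-48)
P.to("above",x,y,.11,np.pi+JY); P.to("press",x,y,.069,np.pi+JY)
E
```

```text
t 1.0 tcp [0.2451 0.4924 0.2314] yaw 2.6798 j [ 1.01  0.09  1.37 -0.    1.68 -0.1 ] w 0.0856 F [0. 0. 0.]
above shift [-0.4641 -0.4353  0.1213] turn -0.5578 rows>= 16
press shift [ 0.    -0.     0.041] turn 0.0 rows>= 1
```

```bash
python3 -m crank '[[[-0.464,-0.435,0.06],-0.558,0],[[-0.464,-0.435,0.06],-0.558,0],[[-0.464,-0.435,0.06],-0.558,0],[[-0.464,-0.435,0.06],-0.558,0],[[-0.464,-0.435,0.06],-0.558,0],[[-0.464,-0.435,0.06],-0.558,0],[[-0.464,-0.435,0.06],-0.558,0],[[-0.464,-0.435,0.06],-0.558,0],[[-0.464,-0.435,0.06],-0.558,0],[[-0.464,-0.435,0.06],-0.558,0],[[-0.464,-0.435,0.06],-0.558,0],[[-0.464,-0.435,0.06],-0.558,0],[[-0.464,-0.435,0.06],-0.558,0],[[-0.464,-0.435,0.06],-0.558,0],[[-0.464,-0.435,0.06],-0.558,0],[[-0.464,-0.435,0.06],-0.558,0],[[-0.464,-0.435,0.121],-0.558,0],[[-0.464,-0.435,0.121],-0.558,0],[[-0.464,-0.435,0.121],-0.558,0],[[-0.464,-0.435,0.121],-0.558,0]]'
python3 -m crank '[[[0,0,0.015],0,0],[[0,0,0.025],0,0],[[0,0,0.029],0,0],[[0,0,0.033],0,0],[[0,0,0.037],0,0]]'
python3 -c "
from h import *
P=Plan()"
```

```text
t: 2.67
tcp_pos: [0.4658, -0.1036, 0.1094]
tool_rot: [3.14, -0.003, -3.046]
force: [-0.3, 0.1, 0.4]
width: 0.0001
t: 3.08
tcp_pos: [0.467, -0.1035, 0.0745]
tool_rot: [-3.142, 0.001, -3.045]
force: [-2.3, 1.2, 4.9]
width: 0.0001
t 3.08 tcp [ 0.467  -0.1035  0.0745] yaw -3.0448 j [-0.34  0.01  1.77  0.    1.36 -2.  ] w 0.0001 F [-2.3  1.2  4.9]
```

```bash
python3 -m crank '[[[0,0,0.003],0,0],[[0,0,0.005],0,0],[[0,0,0.007],0,0],[[0,0,0.007],0,0]]'
python3 -m crank '[[[0,0,-0.02],0,0],[[0.02,0,-0.05],0,0],[[0.04,0,-0.09],0,0],[[0.06,0,-0.13],0,0],[[0.1,-0.2,-0.15],0,100],[[0.1,-0.2,-0.15],0,100],[[0.1,-0.2,-0.15],0,100],[[0.1,-0.2,-0.15],0,100],[[0.1,-0.2,-0.15],0,100],[[0.1,-0.2,-0.15],0,100],[[0.1,-0.2,-0.15],0,100],[[0.1,-0.2,-0.15],0,100],[[0.1,-0.2,-0.15],0,100],[[0.1,-0.2,-0.15],0,100]]'
python3 - <<'E'
from h import *
P=Plan()
for c in("top","side"):
    p,d=env.read_camera(c); X=cloud(c,d); np.save(c+"1.npy",X); save(c+"raw1",p)
    a=p[100:260,180:460] if c=="top" else p[120:360,220:460]
    save(c+"1",cv2.resize(a,None,fx=2.8,fy=2.8) if c=="top" else cv2.resize(a,None,fx=2.5,fy=2.5))
    for b in boards(X): print(c,*[np.round(v,3) for v in b])
    S=X[X[...,2]>0.1]; Q=S[(abs(S[:,0]-.68)<.08)&(abs(S[:,1]+.045)<.14)]; print(len(Q),Q.max(0),Q.min(0))
E
```

```text
t: 3.42
tcp_pos: [0.4672, -0.1036, 0.0735]
tool_rot: [-3.141, 0.002, -3.045]
force: [-14.5, 5.1, 33.4]
width: -0.0003
t: 4.58
tcp_pos: [0.3867, -0.3111, 0.2163]
tool_rot: [3.141, 0.0, -3.043]
force: [-0.1, 0.9, 0.0]
width: 0.0853
t 4.58 tcp [ 0.3867 -0.3111  0.2163] yaw -3.0433 j [-0.79 -0.03  1.52  0.    1.65 -2.46] w 0.0853 F [-0.1  0.9  0. ]
top [0.613 0.258 0.039] [0.613 0.258] [37.447 25.278] 0.397 [0.614 0.258] [107.101 114.379] -0.326 117
top [0.531 0.396 0.039] [0.531 0.396] [39.97  26.314] 0.259 [0.535 0.399] [103.382 105.436] -0.279 134
top [0.461 0.241 0.039] [0.461 0.241] [25.301 39.887] -0.258 [0.46  0.245] [110.759 106.723] 0.538 138
2778 [0.6916891  0.08060053 0.25326113] [ 0.62725356 -0.15250592  0.10079561]
side [0.532 0.395 0.04 ] [0.532 0.397] [38.625 29.24 ] 0.266 [0.533 0.394] [103.69  106.741] -1.111 80
side [0.614 0.259 0.04 ] [0.615 0.261] [41.631 29.518] 0.454 [0.611 0.262] [101.378 111.726] -1.521 104
side [0.461 0.241 0.04 ] [0.462 0.243] [29.947 39.495] -0.27 [0.461 0.241] [111.399 109.835] 0.483 106
3496 [0.69164692 0.08070029 0.25188527] [ 0.62974436 -0.1534198   0.1000789 ]
```

View pics/top1.png

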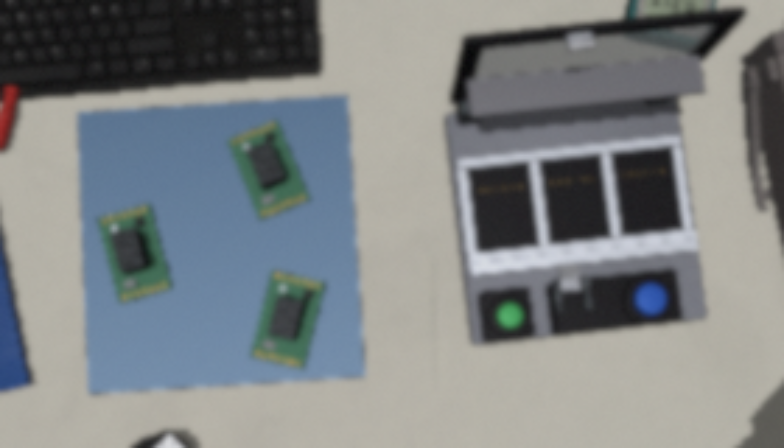

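```bash
cat >> h.py <<'E'
def onplane(cam,uv,z):
    m=env.camera_model(cam);R=np.array(m["R"]);t=np.array(m["t"]); r=uv2ray(m,uv); d=np.c_[r,np.ones(len(r))]@R; C=-R.T@t
    return C+d*((z-C[2])/d[:,2])[:,None]
E
python3 - <<'E'
from h import *
np.set_printoptions(precision=4,suppress=True)
for c in ("top","side"):
    p=cv2.imread(f"pics/{c}raw1.png"); X=np.load(c+"1.npy"); hsv=cv2.cvtColor(p,cv2.COLOR_BGR2HSV)
    J=w2j(X); inb=(abs(J[...,0])<140)&(abs(J[...,1])<125)
    for nm,lo,hi,z in(("green",45,75,.074),("blue",105,125,.081)):
        M=inb&(J[...,0]<-70)&(hsv[...,0]>=lo)&(hsv[...,0]<=hi)&(hsv[...,1]>110)&(hsv[...,2]>60)
        uv=np.argwhere(M)[:,::-1]; W=onplane(c,uv,z); P=X[M]; print(c,nm,len(uv),W.mean(0),"ext",W.max(0)-W.min(0),"depth z",np.nanpercentile(P[:,2],[50,90]),"jig",w2j(W.mean(0)))
    M=inb&(J[...,0]>-48)&(J[...,0]<52)&(p.max(2)<110)&(X[...,2]<.04)
    n,L,st,ce=cv2.connectedComponentsWithStats(M.astype(np.uint8))
    for i in range(1,n):
        if st[i,4]<60: continue
        uv=np.argwhere(L==i)[:,::-1]; W=onplane(c,uv,.03); mr=cv2.minAreaRect((W[:,:2]*1000).astype(np.float32)); jj=w2j(W)
        print(c,"bay",len(uv),"z",np.nanmedian(X[L==i][:,2]),np.array(mr[0]),np.array(mr[1]),mr[2],"jig c",w2j(np.array(mr[0])/1000),"pct",np.percentile(jj,[1,99],axis=0).ravel())
E
```

```text
top green 73 [0.4555 0.0277 0.074 ] ext [0.0214 0.0241 0.    ] depth z [0.0704 0.0732] jig [-105.3803   84.1938]
top blue 143 [ 0.4674 -0.1048  0.081 ] ext [0.0344 0.0324 0.    ] depth z [0.0802 0.083 ] jig [-106.2889  -48.8658]
top bay 619 z 0.02959307450790525 [ 578.277  -119.0927] [82.9191 59.3957] 4.768587589263916 jig c [  2.7258 -73.6933] pct [ -37.7046 -102.8312   43.2078  -44.5497]
top bay 620 z 0.0295550195024996 [571.8925 -46.8486] [82.9105 59.2031] 4.926596641540527 jig c [ 3.2956 -1.1699] pct [-37.3473 -30.13    43.8728  28.0101]
top bay 624 z 0.029484036236057318 [565.6855  25.3898] [82.4074 59.4612] 4.8531646728515625 jig c [ 4.0414 71.3309] pct [-36.2372  42.2062  44.4518 100.5274]
side green 82 [0.4567 0.0192 0.074 ] ext [0.0239 0.0287 0.    ] depth z [0.0715 0.0736] jig [-105.0264   75.6575]
side blue 223 [ 0.4679 -0.1064  0.081 ] ext [0.0313 0.043  0.    ] depth z [0.0813 0.0836] jig [-105.9607  -50.4386]
side bay 552 z 0.031114394390082116 [565.9451  36.3309] [82.0723 53.882 ] 5.117847919464111 jig c [ 5.3485 82.1967] pct [-34.7012  55.7636  45.4384 108.632 ]
side bay 679 z 0.030976772107869185 [572.1891 -36.2294] [82.6121 54.863 ] 4.99307918548584 jig c [4.6086 9.372 ] pct [-35.8792 -17.5362  44.9806  36.2093]
side bay 835 z 0.031508467804793897 [ 578.7571 -108.353 ] [82.7585 55.3586] 5.180026531219482 jig c [  4.2332 -63.049 ] pct [-36.2129 -90.1456  44.7292 -35.9142]
side bay 506 z 0.016638886015269302 [ 581.0331 -175.149 ] [98.4241 34.3674] 0.09837057441473007 jig c [   0.0961 -129.7556] pct [ -49.0029 -141.1289   47.5596 -110.6345]
```

```bash
sed -i 's/^O=.*/O=np.array([0.569,-0.0464]); JY=0.087/' h.py; python3 - <<'E'
from h import *
P=Plan(); P.to("above",.461,.2415,.11,np.pi-.255); P.to("down",.461,.2415,.012,np.pi-.255)
E
```

```text
t 4.68 tcp [ 0.3867 -0.3113  0.2163] yaw -3.0434 j [-0.79 -0.03  1.52  0.    1.65 -2.46] w 0.0853 F [-0.1  0.2 -0.4]
above shift [-0.1281  0.5428  0.1064] turn 0.3532 rows>= 14
down shift [ 0.    -0.     0.098] turn 0.0 rows>= 3
```

```bash
python3 -m crank '[[[-0.128,0.543,0.04],0.353,100],[[-0.128,0.543,0.04],0.353,100],[[-0.128,0.543,0.04],0.353,100],[[-0.128,0.543,0.04],0.353,100],[[-0.128,0.543,0.04],0.353,100],[[-0.128,0.543,0.04],0.353,100],[[-0.128,0.543,0.04],0.353,100],[[-0.128,0.543,0.04],0.353,100],[[-0.128,0.543,0.04],0.353,100],[[-0.128,0.543,0.04],0.353,100],[[-0.128,0.543,0.04],0.353,100],[[-0.128,0.543,0.04],0.353,100],[[-0.128,0.543,0.04],0.353,100],[[-0.128,0.543,0.04],0.353,100],[[-0.128,0.543,0.106],0.353,100],[[-0.128,0.543,0.106],0.353,100],[[-0.128,0.543,0.106],0.353,100],[[-0.128,0.543,0.106],0.353,100]]'
python3 -m crank '[[[0,0,0.04],0,100],[[0,0,0.07],0,100],[[0,0,0.09],0,100],[[0,0,0.098],0,100],[[0,0,0.098],0,100],[[0,0,0.098],0,0],[[0,0,0.098],0,0],[[0,0,0.098],0,0],[[0,0,0.098],0,0],[[0,0,0.098],0,0],[[0,0,0.098],0,0],[[0,0,0.098],0,0],[[0,0,0.098],0,0],[[0,0,0.09],0,0],[[0,0,0.06],0,0],[[0,0,0.03],0,0],[[0,0,0],0,0],[[0,0,-0.04],0,0],[[0,0,-0.04],0,0]]'
python3 - <<'E'
from h import *
P=Plan(); 
for i in(1,2,3): x,y=jig(5.5,72*(i-2)); P.to(f"bay{i}",x,y,.13,np.pi+JY)
E
```

```text
t: 6.18
tcp_pos: [0.46, 0.2405, 0.109]
tool_rot: [-3.139, -0.003, 2.886]
force: [0.1, 0.2, 0.5]
width: 0.0851
t: 7.77
tcp_pos: [0.4653, 0.2417, 0.1592]
tool_rot: [3.133, 0.012, 2.885]
force: [1.4, 0.4, 0.7]
width: 0.0249
t 7.77 tcp [0.4653 0.2417 0.1592] yaw 2.8848 j [ 0.37  0.05  1.56 -0.    1.52 -0.94] w 0.0249 F [1.4 0.4 0.7]
bay1 shift [-0.2025 -0.3186  0.029 ] turn -0.3437 rows>= 10
bay2 shift [0.    0.072 0.   ] turn 0.0 rows>= 2
bay3 shift [0.    0.072 0.   ] turn 0.0 rows>= 2
```

```bash
python3 - <<'E'
from h import *
P=Plan(); 
x,y=jig(6,72); P.to("bay3",x,y,.11,np.pi+JY)
E
```

```text
t 7.77 tcp [0.4653 0.2417 0.1592] yaw 2.8848 j [ 0.37  0.05  1.56 -0.    1.52 -0.94] w 0.0249 F [1.4 0.4 0.7]
bay3 shift [-0.1542 -0.183   0.0495] turn -0.3437 rows>= 6
```

```bash
python3 -m crank '[[[0,0,0],0,0],[[0,0,0],0,0],[[0,0,0],0,0],[[0,0,0],0,0]]'; python3 - <<'E'
from h import *
P=Plan(); 
x,y=jig(6,72); P.to("bay3",x,y,.11,np.pi+JY)
E
```

```text
t: 8.1
tcp_pos: [0.4602, 0.2398, 0.1479]
tool_rot: [-3.139, -0.004, 2.885]
force: [-0.1, -0.3, -2.3]
width: 0.0251
t 8.1 tcp [0.4602 0.2398 0.1479] yaw 2.8847 j [ 0.37  0.05  1.57  0.    1.52 -0.94] w 0.0251 F [-0.1 -0.3 -2.3]
bay3 shift [-0.1595 -0.1792  0.0377] turn -0.3439 rows>= 6
```

```bash
python3 -m crank '[[[-0.16,-0.179,0.0],-0.344,0],[[-0.16,-0.179,0.0],-0.344,0],[[-0.16,-0.179,0.0],-0.344,0],[[-0.16,-0.179,0.0],-0.344,0],[[-0.16,-0.179,0.0],-0.344,0],[[-0.16,-0.179,0.0],-0.344,0],[[-0.16,-0.179,0.0],-0.344,0],[[-0.16,-0.179,0.038],-0.344,0],[[-0.16,-0.179,0.038],-0.344,0],[[-0.16,-0.179,0.038],-0.344,0],[[-0.16,-0.179,0.038],-0.344,0],[[-0.16,-0.179,0.038],-0.344,0],[[-0.16,-0.179,0.038],-0.344,0],[[-0.16,-0.179,0.038],-0.344,0]]'; python3 - <<'E'
from h import *
np.set_printoptions(precision=4,suppress=True)
P=Plan(); print("tcp jig",w2j(P.p))
for c in("side","top"):
    p,d=env.read_camera(c); X=cloud(c,d); np.save(c+"2.npy",X); save(c+"raw2",p)
    hsv=cv2.cvtColor(p,cv2.COLOR_RGB2HSV)
    M=(abs(X[...,0]-P.p[0])<.07)&(abs(X[...,1]-P.p[1])<.06)&(X[...,2]>.08)&(X[...,2]<.13)&(hsv[...,0]>35)&(hsv[...,0]<90)&(hsv[...,1]>60)
    W=X[M]; print(c,len(W),w2j(W).min(0) if len(W) else 0,w2j(W).max(0)if len(W) else 0, np.median(W,0))
    if len(W):
        uv=np.argwhere(M)[:,::-1];W=onplane(c,uv,.104); mr=cv2.minAreaRect((W[:,:2]*1000).astype(np.float32)); print(mr, w2j(np.array(mr[0])/1000))
    if c=="side": save("side2",cv2.resize(p[190:350,240:440],None,fx=3.5,fy=3.5))
    else: save("top2",cv2.resize(p[110:240,320:450],None,fx=4,fy=4))
E
```

```text
t: 9.27
tcp_pos: [0.5717, 0.0271, 0.114]
tool_rot: [-3.141, 0.003, -3.053]
force: [1.4, -0.3, -1.4]
width: 0.0247
t 9.27 tcp [0.5717 0.0271 0.114 ] yaw -3.0535 j [-0.05  0.19  1.5   0.    1.46 -1.71] w 0.0247 F [ 1.4 -0.3 -1.4]
tcp jig [ 9.0502 72.9417]
side 392 [-37.5876  44.3749] [ 50.6828 101.9043] [0.5641 0.0159 0.1081]
((569.4659423828125, 31.722007751464844), (88.75537109375, 57.12026596069336), 4.558504104614258) [ 7.2522 77.7861]
top 86 [-38.2373  44.8099] [46.8161 97.0565] [0.5412 0.0071 0.1061]
((571.0037841796875, 21.57046890258789), (95.96478271484375, 24.123517990112305), 28.636388778686523) [ 7.9022 67.5393]
```

View pics/side2.png

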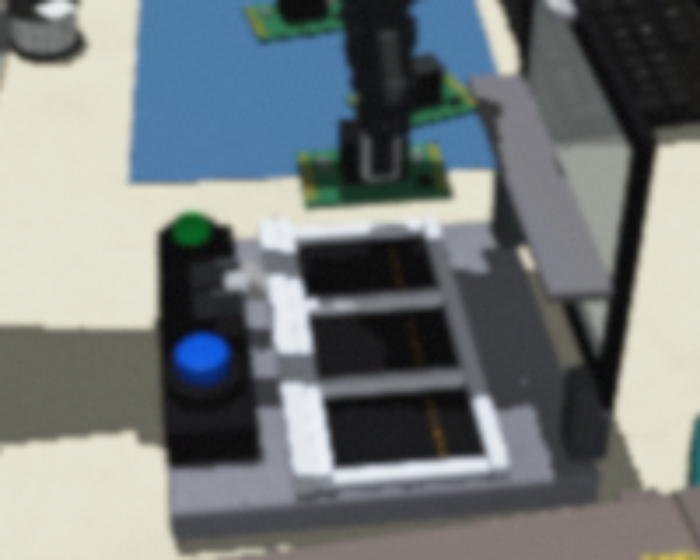

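View pics/top2.png

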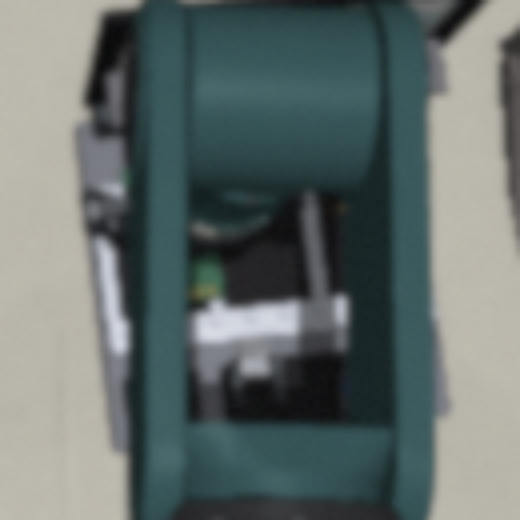

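```bash
python3 -m crank '[[[0,0,0],0,0],[[0,0,0],0,0],[[0,0,0],0,0],[[0,0,0],0,0]]'; python3 - <<'E'
from h import *
np.set_printoptions(precision=2,suppress=True)
P=Plan(); print("tcp jig",w2j(P.p))
for c in("side","top"):
    p=cv2.imread(f"pics/{c}raw1.png").max(2)
    # profile of brightness along jig y at jig x=10, on z=.038 and along jig x at each bay
    def prof(A,B,z,n=241):
        W=np.array([[*jig(*(np.array(A)+(np.array(B)-A)*k/(n-1))),z] for k in range(n)]); uv=proj(c,W).astype(np.float32)
        return cv2.remap(p,uv[:,0].reshape(1,-1),uv[:,1].reshape(1,-1),cv2.INTER_LINEAR)[0].astype(int)
    for x in(-10,20): 
        v=prof((x,-120),(x,120),.038); e=[(k-120,v[k],'up' if v[k]>v[k-1] else 'dn') for k in range(1,241) if (v[k]>130)!=(v[k-1]>130)]
        print(c,"x",x,[(a,s) for a,_,s in e], "vals every 4:",v[::4] if x==20 else "")
    for y in(-72,0,72):
        v=prof((-80,y),(80,y),.039,161); print(c,"y",y,[(k-80,'up' if v[k]>v[k-1] else 'dn') for k in range(1,161) if (v[k]>130)!=(v[k-1]>130)])
E
```

```text
t: 9.7
tcp_pos: [0.5709, 0.0266, 0.1123]
tool_rot: [3.142, 0.0, -3.054]
force: [-0.0, -0.3, -2.0]
width: 0.0249
t 9.7 tcp [0.57 0.03 0.11] yaw -3.0544 j [-0.05  0.19  1.5   0.    1.46 -1.71] w 0.0249 F [-0.  -0.3 -2. ]
tcp jig [ 8.18 72.52]
side x -10 [(-116, 'dn'), (-114, 'up'), (-99, 'dn'), (-42, 'up'), (-27, 'dn'), (30, 'up'), (46, 'dn'), (101, 'up')] vals every 4: 
side x 20 [(-114, 'up'), (-98, 'dn'), (-42, 'up'), (-26, 'dn'), (30, 'up'), (46, 'dn'), (102, 'up')] vals every 4: [129 117 169 234 234 159  80  59  68  65  82  62  55  49  52  54  71  53
  42  96 174 232 230 160  74  62  60  60  75  61  50  50  56  52  47  36
  47 101 176 229 232 165  85  64  64  56  54  62  74  65  59  56  47  36
  60 115 177 229 234 227 228]
side y -72 [(-75, 'up'), (-38, 'dn'), (45, 'up'), (78, 'dn')]
side y 0 [(-63, 'up'), (-39, 'dn'), (44, 'up'), (78, 'dn')]
side y 72 [(-38, 'dn'), (44, 'up'), (76, 'dn')]
top x -10 [(-101, 'dn'), (-40, 'up'), (-29, 'dn'), (32, 'up'), (43, 'dn'), (104, 'up'), (118, 'dn')] vals every 4: 
top x 20 [(-101, 'dn'), (-40, 'up'), (-29, 'dn'), (32, 'up'), (43, 'dn'), (104, 'up'), (117, 'dn'), (120, 'up')] vals every 4: [179 166 167 194 174  98  43  45  51  41  42  40  44  44  46  47  48  45
  43  70 144 195 178 100  42  41  46  51  48  40  40  52  51  52  52  52
  55  72 148 196 176  98  49  56  52  49  48  53  51  47  48  53  58  57
  48  68 145 199 184 131 131]
top y -72 [(-65, 'up'), (-39, 'dn'), (44, 'up'), (58, 'dn')]
top y 0 [(-66, 'up'), (-40, 'dn'), (44, 'up'), (60, 'dn')]
top y 72 [(-72, 'up'), (-40, 'dn'), (44, 'up'), (59, 'dn')]
```

```bash
sed -i 's/^O=.*/O=np.array([0.5689,-0.0454]); JY=0.087/' h.py; python3 -m crank '[[[0.001,0.001,0.03],0,0],[[0.001,0.001,0.045],0,0],[[0.001,0.001,0.055],0,0],[[0.001,0.001,0.06],0,0],[[0.001,0.001,0.063],0,0],[[0.001,0.001,0.063],0,0],[[0.001,0.001,0.063],0,0],[[0.001,0.001,0.063],0,0],[[0.001,0.001,0.063],0,0],[[0.001,0.001,0.063],0,0]]'
python3 - <<'E'
from h import *
P=Plan(); print("tcp jig",w2j(P.p))
c="side"; p,d=env.read_camera(c); np.save("side3.npy",cloud(c,d)); save("sideraw3",p); save("side3",cv2.resize(p[230:310,290:400],None,fx=6,fy=6,interpolation=cv2.INTER_CUBIC))
E
```

```text
t: 10.53
tcp_pos: [0.5701, 0.0276, 0.0535]
tool_rot: [3.142, 0.001, -3.054]
force: [-6.7, 0.6, 12.9]
width: 0.025
t 10.53 tcp [0.5701 0.0276 0.0535] yaw -3.0545 j [-0.05  0.23  1.57  0.    1.34 -1.71] w 0.025 F [-6.7  0.6 12.9]
tcp jig [ 7.56297942 72.63681856]
```

View pics/side3.png

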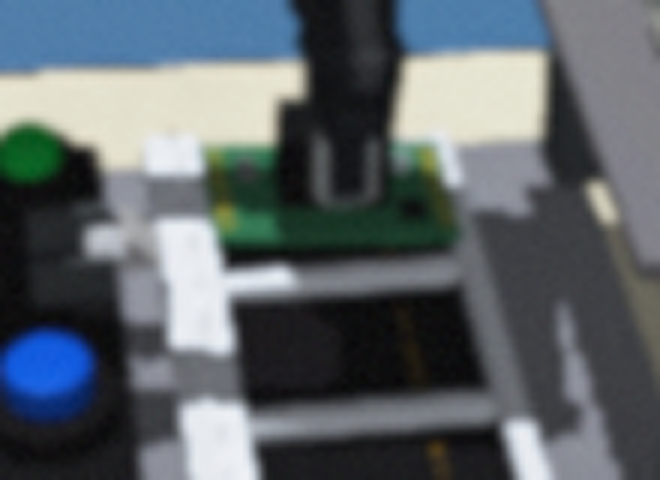

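```bash
python3 -m crank '[[[0,0,-0.002],0,0],[[0,0,-0.002],0,55],[[0,0,-0.002],0,55],[[0,0,-0.002],0,55],[[0,0,-0.002],0,55],[[0,0,-0.002],0,55],[[0,0,-0.002],0,55],[[0,0,-0.002],0,55]]'
cat >> h.py <<'E'
def greens(c,p,X,bay):
    """plate-top points near a bay: plane tilt about jig y & x, extents in jig"""
    hsv=cv2.cvtColor(p,cv2.COLOR_RGB2HSV); J=w2j(X)
    M=(abs(J[...,0]-2)<60)&(abs(J[...,1]-72*(bay-2))<38)&(X[...,2]>.022)&(X[...,2]<.065)&(hsv[...,0]>35)&(hsv[...,0]<90)&(hsv[...,1]>70)
    M=cv2.morphologyEx(M.astype(np.uint8),cv2.MORPH_OPEN,np.ones((2,2)))>0
    q=J[M]; z=X[M][:,2]*1000; ok=~np.isnan(z); q,z=q[ok],z[ok]
    A=np.c_[q[:,0],q[:,1]-72*(bay-2),np.ones(len(z))]; s=np.linalg.lstsq(A,z,rcond=None)[0]; r=abs(z-A@s)<4; s=np.linalg.lstsq(A[r],z[r],rcond=None)[0]
    uv=np.argwhere(M)[:,::-1]; mr=cv2.minAreaRect(q.astype(np.float32))
    print(c,"bay",bay,"n",len(z),"slope x,y",np.round(s[:2],3),"z at centre",round(s[2],1),"x",np.round(np.percentile(q[:,0],[1,99]),1),"y",np.round(np.percentile(q[:,1],[1,99]),1),"rect",np.round(mr[0],1),np.round(mr[1],1),round(mr[2],1))
E
python3 - <<'E'
from h import *
P=Plan(); print("tcp jig",w2j(P.p))
c="side"; p,d=env.read_camera(c); greens(c,p,cloud(c,d),3); save("side4",cv2.resize(p[230:310,290:400],None,fx=6,fy=6,interpolation=cv2.INTER_CUBIC))
greens(c,cv2.imread("pics/sideraw3.png")[:,:,::-1].copy(),np.load("side3.npy"),3)
E
```

```text
t: 11.25
tcp_pos: [0.5697, 0.0275, 0.051]
tool_rot: [3.141, -0.0, -3.054]
force: [-0.4, -0.1, -0.2]
width: 0.0469
t 11.25 tcp [0.5697 0.0275 0.051 ] yaw -3.0544 j [-0.05  0.24  1.57  0.    1.34 -1.71] w 0.0469 F [-0.4 -0.1 -0.2]
tcp jig [ 7.14530957 72.51239958]
side bay 3 n 381 slope x,y [-0.072  0.042] z at centre 48.0 x [-36.2  46.6] y [43.3 92.3] rect [ 5.6 68.4] [52.4 85.7] 89.0
side bay 3 n 431 slope x,y [-0.068  0.037] z at centre 48.0 x [-37.  46.] y [43.  92.4] rect [ 4.4 68.2] [85.3 53.9] 1.7
```

View pics/side4.png

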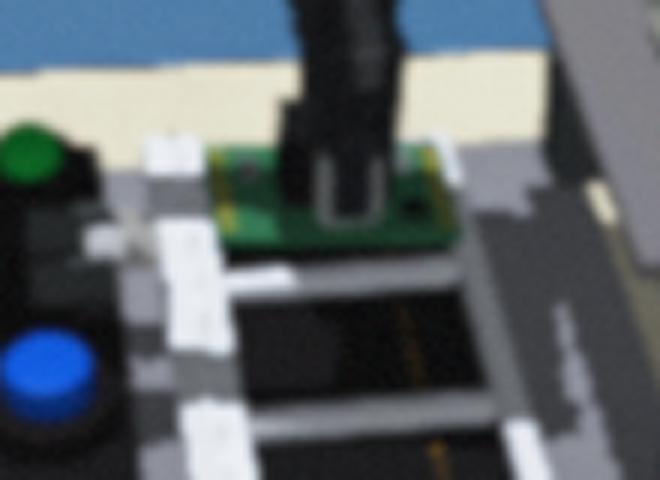

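```bash
sed -i 's/^O=.*/O=np.array([0.5699,-0.0453]); JY=0.087/' h.py; python3 -m crank '[[[0,0,-0.001],0,0],[[0,0,-0.001],0,0],[[0,0,-0.001],0,0],[[0,0,-0.001],0,0],[[0,0,-0.001],0,0],[[0,0,-0.001],0,0],[[0,0,-0.007],0,0],[[-0.002,0,-0.007],0,0],[[-0.004,0,-0.007],0,0],[[-0.004,0,-0.007],0,0],[[-0.004,0,-0.003],0,0],[[-0.004,0,-0.003],0,0],[[-0.004,0,-0.003],0,0],[[-0.004,0,-0.003],0,55],[[-0.004,0,-0.003],0,55],[[-0.004,0,-0.003],0,55],[[-0.004,0,-0.003],0,55],[[-0.004,0,-0.003],0,55],[[-0.004,0,-0.003],0,55]]'
python3 - <<'E'
from h import *
P=Plan(); print("tcp jig",w2j(P.p))
c="side"; p,d=env.read_camera(c); greens(c,p,cloud(c,d),3); save("sideraw5",p)
E
```

```text
t: 12.88
tcp_pos: [0.5739, 0.0278, 0.0545]
tool_rot: [3.142, 0.0, -3.054]
force: [-0.1, 0.1, -0.1]
width: 0.047
t 12.88 tcp [0.5739 0.0278 0.0545] yaw -3.0544 j [-0.05  0.24  1.56  0.    1.35 -1.71] w 0.047 F [-0.1  0.1 -0.1]
tcp jig [10.34014156 72.50561232]
side bay 3 n 395 slope x,y [0.11  0.024] z at centre 40.0 x [-34.4  49.2] y [43.5 93.6] rect [ 7.9 66.4] [55.3 87.1] 88.2
```

```bash
python3 -m crank '[[[0,0,0.004],0,55],[[0,0,0.008],0,55],[[0,0,0.008],0,55],[[0,0,0.008],0,0],[[0,0,0.008],0,0],[[0,0,0.008],0,0],[[0,0,0.008],0,0],[[0,0,0.008],0,0],[[0,0,0.008],0,0],[[0.003,0,0.008],0,0],[[0.006,0,0.008],0,0],[[0.009,0,0.008],0,0],[[0.0105,0,0.008],0,0],[[0.0105,0,0.008],0,0],[[0.0105,0,0.008],0,0]]'
python3 -m crank '[[[0,0,0],0,55],[[0,0,0],0,55],[[0,0,0],0,55],[[0,0,0],0,55],[[0,0,-0.001],0,55]]'
python3 - <<'E'
from h import *
P=Plan(); print("tcp jig",w2j(P.p))
c="side"; p,d=env.read_camera(c); greens(c,p,cloud(c,d),3); save("sideraw6",p)
E
```

```text
t: 14.18
tcp_pos: [0.563, 0.0269, 0.0463]
tool_rot: [3.141, -0.0, -3.054]
force: [0.5, 0.1, -1.1]
width: 0.0254
t: 14.6
tcp_pos: [0.5633, 0.0269, 0.0473]
tool_rot: [3.142, -0.0, -3.054]
force: [-0.5, -0.6, -1.3]
width: 0.0467
t 14.6 tcp [0.5633 0.0269 0.0473] yaw -3.0544 j [-0.05  0.23  1.59  0.    1.33 -1.71] w 0.0467 F [-0.5 -0.6 -1.3]
tcp jig [-0.30702372 72.51884419]
side bay 3 n 279 slope x,y [ 0.002 -0.   ] z at centre 36.1 x [-35.6  40.4] y [42.4 94.6] rect [ 3. 69.] [55.8 76.8] 86.1
```

```bash
python3 -m crank '[[[0,0,-0.03],0,55],[[0,0,-0.06],0,55],[[0,0,-0.09],0,100],[[0,0,-0.11],0,100],[[0,0,-0.11],0,100],[[0,0,-0.11],0,100]]'
cat >> h.py <<'E'
def matboards(c="top"):
    p,d=env.read_camera(c); X=cloud(c,d); hsv=cv2.cvtColor(p,cv2.COLOR_RGB2HSV)
    r=(X[...,0]>.38)&(X[...,0]<.70)&(X[...,1]>.16)&(X[...,1]<.46)
    M=r&~((hsv[...,0]>95)&(hsv[...,0]<125)&(hsv[...,1]>60)&(X[...,2]<.012))
    G=r&(hsv[...,0]>40)&(hsv[...,0]<95)&(hsv[...,1]>60)
    n,L=cv2.connectedComponents(cv2.morphologyEx(G.astype(np.uint8),cv2.MORPH_CLOSE,np.ones((9,9))))
    for i in range(1,n):
        if (L==i).sum()<150: continue
        ys,xs=np.nonzero((L==i)&G); lo=np.stack([xs,ys],-1)
        W=onplane(c,lo,.007)[:,:2]; mr=cv2.minAreaRect((W*1000).astype(np.float32)); a=mr[2] if mr[1][0]>mr[1][1] else mr[2]-90
        a=(a+90)%180-90
        ctr=np.array(mr[0])/1000; T=X[r&(X[...,2]>.03)&(np.hypot(X[...,0]-ctr[0],X[...,1]-ctr[1])<.035)]; T=T[T[:,2]>.033]
        print(c,"board plate c",np.round(ctr,4),"size",np.round(mr[1],1),"yaw",round(np.radians(a),3),"module top mean",np.round(T.mean(0),4) if len(T) else None,len(T))
    return p
E
python3 - <<'E'
from h import *
P=Plan(); p=matboards("top"); save("topraw7",p); matboards("side")
E
```

```text
t: 15.15
tcp_pos: [0.5643, 0.0269, 0.1592]
tool_rot: [-3.141, 0.004, -3.054]
force: [-0.3, -0.1, 0.0]
width: 0.0853
t 15.15 tcp [0.5643 0.0269 0.1592] yaw -3.0544 j [-0.05  0.14  1.45  0.    1.54 -1.71] w 0.0853 F [-0.3 -0.1  0. ]
top board plate c [0.6118 0.2596] size [83.  55.5] yaw 0.373 module top mean [0.6124 0.2586 0.0384] 129
top board plate c [0.5304 0.3962] size [83.  55.7] yaw 0.263 module top mean [0.5313 0.3955 0.0385] 141
side board plate c [0.5203 0.3893] size [58.7 74.1] yaw -0.035 module top mean [0.5318 0.394  0.0392] 88
side board plate c [0.6226 0.2635] size [76.  55.8] yaw 0.401 module top mean [0.6201 0.2577 0.0389] 85
```

```bash
python3 - <<'E'
from h import *
P=Plan(); P.to("above",.612,.259,.11,np.pi+.373)
E
```

```text
t 15.25 tcp [0.5626 0.0269 0.1559] yaw -3.0544 j [-0.05  0.14  1.46  0.    1.54 -1.71] w 0.0855 F [-0.6  0.5  0.5]
above shift [-0.0696  0.2268  0.0459] turn -0.2858 rows>= 6
```

```bash
python3 -m crank '[[[-0.07,0.227,0],-0.286,100],[[-0.07,0.227,0],-0.286,100],[[-0.07,0.227,0],-0.286,100],[[-0.07,0.227,0],-0.286,100],[[-0.07,0.227,0],-0.286,100],[[-0.07,0.227,0],-0.286,100],[[-0.07,0.227,0.046],-0.286,100],[[-0.07,0.227,0.046],-0.286,100],[[-0.07,0.227,0.046],-0.286,100],[[-0.07,0.227,0.046],-0.286,100],[[-0.07,0.227,0.046],-0.286,100]]'
python3 - <<'E'
from h import *
P=Plan(); P.to("down",.612,.259,.012,np.pi+.373)
E
```

```text
t: 16.17
tcp_pos: [0.614, 0.2583, 0.1127]
tool_rot: [-3.141, 0.002, -2.77]
force: [-0.0, 0.4, 1.0]
width: 0.0854
t 16.17 tcp [0.614  0.2583 0.1127] yaw -2.7697 j [ 0.31  0.39  1.24 -0.    1.51 -1.63] w 0.0854 F [-0.   0.4  1. ]
down shift [0.0018 0.0013 0.1007] turn -0.0011 rows>= 3
```

```bash
python3 -m crank '[[[0.001,0.001,0.04],0,100],[[0.001,0.001,0.07],0,100],[[0.001,0.001,0.09],0,100],[[0.001,0.001,0.1],0,100],[[0.001,0.001,0.1],0,100],[[0.001,0.001,0.1],0,100],[[0.001,0.001,0.1],0,100]]'
python3 -m crank '[[[0,0,0],0,0],[[0,0,0],0,0],[[0,0,0],0,0],[[0,0,0],0,0],[[0,0,0],0,0],[[0,0,0],0,0],[[0,0,0],0,0],[[0,0,0],0,0],[[0,0,-0.02],0,0],[[0,0,-0.05],0,0],[[0,0,-0.08],0,0],[[0,0,-0.11],0,0],[[0,0,-0.13],0,0],[[0,0,-0.14],0,0],[[0,0,-0.14],0,0],[[0,0,-0.14],0,0],[[0,0,-0.14],0,0]]'
python3 - <<'E'
from h import *
P=Plan(); x,y=jig(11,.7); P.to("bay2",x,y,.09,np.pi+JY)
E
```

```text
t: 16.75
tcp_pos: [0.6141, 0.26, 0.0146]
tool_rot: [-3.141, 0.005, -2.769]
force: [-0.3, 0.0, 0.1]
width: 0.0851
t: 18.17
tcp_pos: [0.6107, 0.2593, 0.1483]
tool_rot: [3.141, -0.005, -2.768]
force: [-0.7, -0.8, -1.8]
width: 0.0249
t 18.17 tcp [0.6107 0.2593 0.1483] yaw -2.7684 j [ 0.32  0.37  1.2   0.    1.58 -1.63] w 0.0249 F [-0.7 -0.8 -1.8]
bay2 shift [ 0.138  -0.2712  0.0589] turn 0.2862 rows>= 8
```

```bash
python3 -m crank '[[[0.138,-0.271,0],0.286,0],[[0.138,-0.271,0],0.286,0],[[0.138,-0.271,0],0.286,0],[[0.138,-0.271,0],0.286,0],[[0.138,-0.271,0],0.286,0],[[0.138,-0.271,0],0.286,0],[[0.138,-0.271,0],0.286,0],[[0.138,-0.271,0],0.286,0],[[0.138,-0.271,0.059],0.286,0],[[0.138,-0.271,0.059],0.286,0],[[0.138,-0.271,0.059],0.286,0],[[0.138,-0.271,0.059],0.286,0],[[0.138,-0.271,0.059],0.286,0],[[0.138,-0.271,0.059],0.286,0],[[0.138,-0.271,0.059],0.286,0],[[0.138,-0.271,0.059],0.286,0]]'
python3 - <<'E'
from h import *
P=Plan(); print("tcp jig",w2j(P.p)); x,y=jig(11,.5); P.to("bay2",x,y,.054,np.pi+JY)
E
```

```text
t: 19.5
tcp_pos: [0.5833, -0.0428, 0.094]
tool_rot: [-3.141, 0.003, -3.054]
force: [0.6, 0.3, -0.8]
width: 0.0253
t 19.5 tcp [ 0.5833 -0.0428  0.094 ] yaw -3.0538 j [-0.17  0.23  1.49  0.    1.42 -1.83] w 0.0253 F [ 0.6  0.3 -0.8]
tcp jig [13.5233267   1.37794888]
bay2 shift [ 0.0026 -0.0008  0.0399] turn 0.0008 rows>= 1
```

```bash
python3 -m crank '[[[0.001,-0.001,0.015],0,0],[[0.001,-0.001,0.028],0,0],[[0.001,-0.001,0.034],0,0],[[0.001,-0.001,0.038],0,0],[[0.001,-0.001,0.038],0,0],[[0.001,-0.001,0.038],0,0],[[0.001,-0.001,0.038],0,0],[[0.001,-0.001,0.038],0,0]]'
python3 - <<'E'
from h import *
P=Plan(); print("tcp jig",w2j(P.p)); x,y=jig(11,.5); P.to("bay2",x,y,.054,np.pi+JY)
c="side"; p,d=env.read_camera(c); X=cloud(c,d); greens(c,p,X,2);greens(c,p,X,3); save("sideraw8",p)
E
```

```text
t: 20.17
tcp_pos: [0.582, -0.0441, 0.0553]
tool_rot: [-3.141, 0.002, -3.054]
force: [-0.0, 0.0, -2.1]
width: 0.025
t 20.17 tcp [ 0.582  -0.0441  0.0553] yaw -3.0543 j [-0.17  0.26  1.53  0.    1.35 -1.83] w 0.025 F [-0.   0.  -2.1]
tcp jig [12.20194603  0.15201076]
bay2 shift [0.0012 0.0003 0.0013] turn 0.0003 rows>= 1
side bay 2 n 522 slope x,y [0.007 0.033] z at centre 50.8 x [-29.5  57.4] y [-28.9  23.5] rect [17.4 -1.7] [56.9 94.6] 89.0
side bay 3 n 163 slope x,y [-0.084 -0.356] z at centre 32.1 x [-36.5   1.2] y [ 1.2 95.3] rect [-19.5  48.8] [93.6 39.5] 83.6
```

```bash
python3 -m crank '[[[0.003,0,0],0,0],[[0.0055,0,0],0,0],[[0.0055,0,0],0,0],[[0.0055,0,0.001],0,0],[[0.0055,0,0.001],0,0],[[0.0055,0,0.001],0,55],[[0.0055,0,0.001],0,55],[[0.0055,0,0.001],0,55],[[0.0055,0,0.001],0,55],[[0.0055,0,0.001],0,55],[[0.0055,0,0.001],0,55]]'
python3 - <<'E'
from h import *
P=Plan(); print("tcp jig",w2j(P.p))
c="side"; p,d=env.read_camera(c); X=cloud(c,d); greens(c,p,X,2); save("sideraw9",p)
E
```

```text
t: 21.13
tcp_pos: [0.576, -0.0445, 0.0534]
tool_rot: [3.142, 0.0, -3.054]
force: [0.8, -0.6, 0.5]
width: 0.047
t 21.13 tcp [ 0.576  -0.0445  0.0534] yaw -3.0544 j [-0.18  0.25  1.55  0.    1.35 -1.83] w 0.047 F [ 0.8 -0.6  0.5]
tcp jig [6.13772663 0.24784426]
side bay 2 n 456 slope x,y [0.109 0.016] z at centre 39.7 x [-32.9  51.2] y [-29.1  23.4] rect [10.7 -2. ] [92.6 55.9] 2.5
```

```bash
python3 -m crank '[[[0,0,0.004],0,55],[[0,0,0.007],0,55],[[0,0,0.007],0,55],[[0,0,0.007],0,0],[[0,0,0.007],0,0],[[0,0,0.007],0,0],[[0,0,0.007],0,0],[[0,0,0.007],0,0],[[0,0,0.007],0,0],[[0.003,0,0.007],0,0],[[0.006,0,0.007],0,0],[[0.009,0,0.007],0,0],[[0.012,0,0.007],0,0],[[0.012,0,0.007],0,0],[[0.012,0,0.007],0,0]]'
python3 -m crank '[[[0,0,0],0,55],[[0,0,0],0,55],[[0,0,0],0,55],[[0,0,0],0,55],[[0,0,-0.001],0,55]]'
python3 - <<'E'
from h import *
P=Plan(); print("tcp jig",w2j(P.p))
c="side"; p,d=env.read_camera(c); greens(c,p,cloud(c,d),2); save("sideraw10",p)
E
```

```text
t: 22.43
tcp_pos: [0.5634, -0.0456, 0.0463]
tool_rot: [3.141, -0.001, -3.055]
force: [-0.7, -0.2, -0.5]
width: 0.0249
t: 22.85
tcp_pos: [0.5639, -0.0455, 0.0472]
tool_rot: [3.141, -0.0, -3.054]
force: [0.0, 0.2, -0.2]
width: 0.0468
t 22.85 tcp [ 0.5639 -0.0455  0.0472] yaw -3.0544 j [-0.18  0.23  1.58  0.    1.33 -1.84] w 0.0468 F [ 0.   0.2 -0.2]
tcp jig [-5.99718025  0.29470631]
side bay 2 n 345 slope x,y [-0.002  0.008] z at centre 36.0 x [-36.5  42. ] y [-27.9  23.7] rect [ 2.4 -4.3] [56.7 82.1] 89.7
```

```bash
python3 -m crank '[[[0,0,-0.03],0,55],[[0,0,-0.06],0,55],[[0,0,-0.09],0,100],[[0,0,-0.11],0,100],[[0,0,-0.11],0,100],[[0,0,-0.11],0,100],[[0,0,-0.11],0,100]]'
python3 - <<'E'
from h import *
P=Plan(); matboards("top");P.to("above",.531,.396,.11,np.pi+.263)
E
```

```text
t: 23.48
tcp_pos: [0.5634, -0.0454, 0.1562]
tool_rot: [3.141, -0.002, -3.054]
force: [0.2, 0.1, -0.9]
width: 0.0851
t 23.48 tcp [ 0.5634 -0.0454  0.1562] yaw -3.0544 j [-0.18  0.15  1.45  0.    1.54 -1.84] w 0.0851 F [ 0.2  0.1 -0.9]
top board plate c [0.5304 0.3961] size [82.9 55.6] yaw 0.257 module top mean [0.5316 0.3957 0.0384] 140
above shift [-0.0063  0.4426  0.0465] turn -0.1758 rows>= 11
```

```bash
python3 -m crank '[[[-0.006,0.443,0],-0.173,100],[[-0.006,0.443,0],-0.173,100],[[-0.006,0.443,0],-0.173,100],[[-0.006,0.443,0],-0.173,100],[[-0.006,0.443,0],-0.173,100],[[-0.006,0.443,0],-0.173,100],[[-0.006,0.443,0],-0.173,100],[[-0.006,0.443,0],-0.173,100],[[-0.006,0.443,0],-0.173,100],[[-0.006,0.443,0],-0.173,100],[[-0.006,0.443,0],-0.173,100],[[-0.006,0.443,0.046],-0.173,100],[[-0.006,0.443,0.046],-0.173,100],[[-0.006,0.443,0.046],-0.173,100],[[-0.006,0.443,0.046],-0.173,100],[[-0.006,0.443,0.046],-0.173,100],[[-0.006,0.443,0.046],-0.173,100],[[-0.006,0.443,0.046],-0.173,100]]'
python3 - <<'E'
from h import *
P=Plan(); P.to("down",.531,.396,.012,np.pi+.26)
E
```

```text
t: 25.03
tcp_pos: [0.5325, 0.3961, 0.1136]
tool_rot: [3.14, 0.003, -2.883]
force: [0.5, -0.6, 0.6]
width: 0.0857
t 25.03 tcp [0.5325 0.3961 0.1136] yaw -2.8826 j [ 0.55  0.38  1.25  0.    1.51 -1.28] w 0.0857 F [ 0.5 -0.6  0.6]
down shift [0.0019 0.0002 0.1016] turn -0.001 rows>= 3
```

```bash
python3 -m crank '[[[0.002,0,0.04],0,100],[[0.002,0,0.07],0,100],[[0.002,0,0.09],0,100],[[0.002,0,0.1],0,100],[[0.002,0,0.1],0,100],[[0.002,0,0.1],0,100],[[0.002,0,0.1],0,100]]'
python3 -m crank '[[[0,0,0],0,0],[[0,0,0],0,0],[[0,0,0],0,0],[[0,0,0],0,0],[[0,0,0],0,0],[[0,0,0],0,0],[[0,0,0],0,0],[[0,0,0],0,0],[[0,0,-0.02],0,0],[[0,0,-0.05],0,0],[[0,0,-0.08],0,0],[[0,0,-0.11],0,0],[[0,0,-0.13],0,0],[[0,0,-0.14],0,0],[[0,0,-0.14],0,0],[[0,0,-0.14],0,0],[[0,0,-0.14],0,0]]'
python3 - <<'E'
from h import *
P=Plan(); x,y=jig(9,-71.5); P.to("bay1",x,y,.11,np.pi+JY)
E
```

```text
t: 25.62
tcp_pos: [0.5311, 0.3966, 0.0141]
tool_rot: [3.14, 0.005, -2.882]
force: [0.2, 0.4, 0.7]
width: 0.0852
t: 27.03
tcp_pos: [0.5283, 0.395, 0.1483]
tool_rot: [-3.14, -0.005, -2.881]
force: [0.1, 0.2, -2.7]
width: 0.0249
t 27.03 tcp [0.5283 0.395  0.1483] yaw -2.8814 j [ 0.56  0.36  1.21  0.    1.58 -1.27] w 0.0249 F [ 0.1  0.2 -2.7]
bay1 shift [ 0.0763 -0.5082  0.0394] turn 0.1732 rows>= 13
```

```bash
python3 -m crank '[[[0.076,-0.508,0],0.173,0],[[0.076,-0.508,0],0.173,0],[[0.076,-0.508,0],0.173,0],[[0.076,-0.508,0],0.173,0],[[0.076,-0.508,0],0.173,0],[[0.076,-0.508,0],0.173,0],[[0.076,-0.508,0],0.173,0],[[0.076,-0.508,0],0.173,0],[[0.076,-0.508,0],0.173,0],[[0.076,-0.508,0],0.173,0],[[0.076,-0.508,0],0.173,0],[[0.076,-0.508,0],0.173,0],[[0.076,-0.508,0],0.173,0],[[0.076,-0.508,0.04],0.173,0],[[0.076,-0.508,0.04],0.173,0],[[0.076,-0.508,0.04],0.173,0],[[0.076,-0.508,0.04],0.173,0],[[0.076,-0.508,0.04],0.173,0],[[0.076,-0.508,0.04],0.173,0],[[0.076,-0.508,0.04],0.173,0]]'
python3 -m crank '[[[0,0,0.02],0,0],[[0,0,0.02],0,0],[[0,0,0.02],0,0],[[0,0,0.02],0,0],[[0,0,0.02],0,0],[[0,0,0.02],0,0]]'
python3 - <<'E'
from h import *
P=Plan(); print("tcp jig",w2j(P.p)); x,y=jig(9,-71.5); P.to("bay1",x,y,.054,np.pi+JY)
E
```

```text
t: 28.7
tcp_pos: [0.5877, -0.1142, 0.1132]
tool_rot: [-3.141, 0.003, -3.053]
force: [-0.1, 0.8, -0.9]
width: 0.0252
t: 29.2
tcp_pos: [0.5872, -0.1148, 0.0924]
tool_rot: [-3.141, 0.002, -3.054]
force: [-0.1, -0.5, -1.2]
width: 0.0248
t 29.2 tcp [ 0.5872 -0.1148  0.0924] yaw -3.0544 j [-0.29  0.26  1.45  0.    1.43 -1.95] w 0.0248 F [-0.1 -0.5 -1.2]
tcp jig [ 11.21946613 -70.76360717]
bay1 shift [ 0.0023 -0.0007  0.0384] turn 0.0002 rows>= 1
```

```bash
python3 -m crank '[[[0.001,-0.001,0.015],0,0],[[0.001,-0.001,0.028],0,0],[[0.001,-0.001,0.034],0,0],[[0.001,-0.001,0.037],0,0],[[0.001,-0.001,0.037],0,0],[[0.001,-0.001,0.037],0,0],[[0.001,-0.001,0.037],0,0],[[0.001,-0.001,0.037],0,0]]'
python3 - <<'E'
from h import *
P=Plan(); print("tcp jig",w2j(P.p))
c="side"; p,d=env.read_camera(c); X=cloud(c,d); greens(c,p,X,1); save("sideraw11",p)
E
```

```text
t: 29.87
tcp_pos: [0.5863, -0.1159, 0.0552]
tool_rot: [-3.141, 0.001, -3.054]
force: [-0.2, -0.0, -1.3]
width: 0.0249
t 29.87 tcp [ 0.5863 -0.1159  0.0552] yaw -3.0544 j [-0.29  0.29  1.5   0.    1.36 -1.95] w 0.0249 F [-0.2 -0.  -1.3]
tcp jig [ 10.21110328 -71.77100949]
side bay 1 n 630 slope x,y [0.003 0.016] z at centre 50.5 x [-31.4  56. ] y [-99.7 -48.8] rect [ 15.4 -73.9] [94.8 53.8] 0.7
```

```bash
python3 -m crank '[[[0.002,0,0],0,0],[[0.0035,0,0],0,0],[[0.0035,0,0],0,0],[[0.0035,0,0.001],0,0],[[0.0035,0,0.001],0,0],[[0.0035,0,0.001],0,55],[[0.0035,0,0.001],0,55],[[0.0035,0,0.001],0,55],[[0.0035,0,0.001],0,55],[[0.0035,0,0.001],0,55],[[0.0035,0,0.001],0,55]]'
python3 - <<'E'
from h import *
P=Plan(); print("tcp jig",w2j(P.p))
c="side"; p,d=env.read_camera(c); X=cloud(c,d); greens(c,p,X,1); save("sideraw12",p)
E
```

```text
t: 30.83
tcp_pos: [0.5823, -0.1161, 0.0534]
tool_rot: [-3.142, 0.0, -3.054]
force: [-0.0, 0.2, 0.6]
width: 0.0473
t 30.83 tcp [ 0.5823 -0.1161  0.0534] yaw -3.0544 j [-0.29  0.28  1.51  0.    1.35 -1.95] w 0.0473 F [-0.   0.2  0.6]
tcp jig [  6.24638192 -71.61582103]
side bay 1 n 549 slope x,y [ 0.106 -0.003] z at centre 40.4 x [-34.   51.1] y [-102.8  -49.4] rect [  8.9 -76.2] [55.8 88.3] 89.9
```

```bash
python3 -m crank '[[[0,0,0.004],0,55],[[0,0,0.007],0,55],[[0,0,0.007],0,55],[[0,0,0.007],0,0],[[0,0,0.007],0,0],[[0,0,0.007],0,0],[[0,0,0.007],0,0],[[0,0,0.007],0,0],[[0,0,0.007],0,0],[[0.003,0,0.007],0,0],[[0.006,0,0.007],0,0],[[0.009,0,0.007],0,0],[[0.0115,0,0.007],0,0],[[0.0115,0,0.007],0,0],[[0.0115,0,0.007],0,0]]'
python3 -m crank '[[[0,0,0],0,55],[[0,0,0],0,55],[[0,0,0],0,55],[[0,0,0],0,55],[[0,0,-0.001],0,55],[[0,0,-0.03],0,55],[[0,0,-0.06],0,55],[[0,0,-0.1],0,55],[[0,0,-0.1],0,55]]'
python3 - <<'E'
from h import *
P=Plan(); print("tcp jig",w2j(P.p))
c="side"; p,d=env.read_camera(c); X=cloud(c,d); [greens(c,p,X,i) for i in(1,2,3)]; save("side13",cv2.resize(p[220:330,280:420],None,fx=5,fy=5,interpolation=cv2.INTER_CUBIC))
E
```

```text
t: 32.13
tcp_pos: [0.5703, -0.1171, 0.0462]
tool_rot: [3.141, -0.001, -3.055]
force: [-0.2, 0.2, 0.5]
width: 0.0246
t: 32.88
tcp_pos: [0.5753, -0.1184, 0.1562]
tool_rot: [-3.135, 0.015, -3.054]
force: [0.7, -0.2, 2.0]
width: 0.0469
t 32.88 tcp [ 0.5753 -0.1184  0.1562] yaw -3.0542 j [-0.3   0.18  1.41  0.    1.53 -1.96] w 0.0469 F [ 0.7 -0.2  2. ]
tcp jig [ -0.95684217 -73.2812593 ]
side bay 1 n 463 slope x,y [ 0.001 -0.041] z at centre 36.5 x [-36.5  41.9] y [-104.5  -46.6] rect [  2.8 -75.6] [60.6 81.5] 89.9
side bay 2 n 380 slope x,y [-0.012 -0.113] z at centre 35.4 x [-36.5  42.8] y [-62.6  25.3] rect [  3.4 -19. ] [81.  89.1] 0.4
side bay 3 n 156 slope x,y [-0.037 -0.165] z at centre 34.9 x [-36.6  11. ] y [10.  96.3] rect [-12.4  53. ] [89.  48.5] 89.9
```

View pics/side13.png

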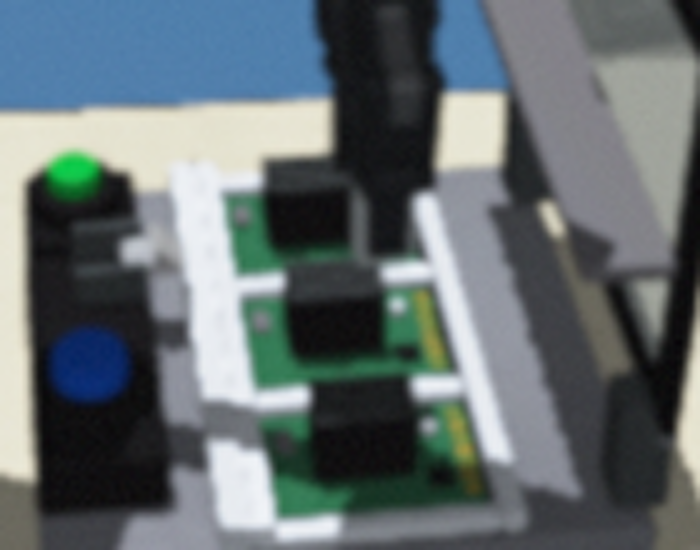

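```bash
python3 - <<'E'
from h import *
for f in("top1","side1"):
    X=np.load(f+".npy").reshape(-1,3); X=X[~np.isnan(X[:,0])]; J=w2j(X)
    for a in range(100,300,20):
        for lo,hi in((-60,0),(0,60)):
            s=(J[:,0]>=a)&(J[:,0]<a+20)&(J[:,1]>lo)&(J[:,1]<hi); 
            if s.any(): print(f,a,(lo,hi),"zmax",np.round(np.percentile(X[s,2],[50,98]),3),s.sum())
P=Plan(); x,y=jig(-1,-40); P.to("up",x,y,.285,np.pi+JY); x,y=jig(145,-20); P.to("behind",x,y,.285,np.pi+JY)
E
```

```text
top1 100 (-60, 0) zmax [0.206 0.248] 419
top1 100 (0, 60) zmax [0.205 0.248] 369
top1 180 (-60, 0) zmax [-0.001  0.004] 73
top1 180 (0, 60) zmax [-0.     0.004] 79
top1 200 (-60, 0) zmax [-0.001  0.003] 141
top1 200 (0, 60) zmax [-0.001  0.003] 137
top1 220 (-60, 0) zmax [-0.     0.003] 130
top1 220 (0, 60) zmax [-0.001  0.003] 136
top1 240 (-60, 0) zmax [-0.001  0.003] 134
top1 240 (0, 60) zmax [-0.     0.004] 130
top1 260 (-60, 0) zmax [0.337 0.396] 872
top1 260 (0, 60) zmax [0.34  0.397] 1102
top1 280 (-60, 0) zmax [0.169 0.288] 913
top1 280 (0, 60) zmax [0.162 0.262] 824
side1 100 (-60, 0) zmax [0.199 0.248] 600
side1 100 (0, 60) zmax [0.19  0.248] 510
side1 120 (-60, 0) zmax [0.002 0.005] 44
side1 120 (0, 60) zmax [0.001 0.003] 47
side1 140 (-60, 0) zmax [0.002 0.005] 170
side1 140 (0, 60) zmax [0.002 0.004] 17
side1 160 (-60, 0) zmax [0.002 0.004] 189
side1 160 (0, 60) zmax [0.002 0.004] 122
side1 180 (-60, 0) zmax [0.002 0.004] 141
side1 180 (0, 60) zmax [0.002 0.004] 161
side1 200 (-60, 0) zmax [0.002 0.004] 156
side1 200 (0, 60) zmax [0.002 0.004] 156
side1 220 (-60, 0) zmax [0.001 0.004] 183
side1 220 (0, 60) zmax [0.002 0.004] 163
side1 240 (-60, 0) zmax [0.001 0.004] 184
side1 240 (0, 60) zmax [0.002 0.004] 164
side1 260 (-60, 0) zmax [0.344 0.398] 1208
side1 260 (0, 60) zmax [0.329 0.398] 1298
side1 280 (-60, 0) zmax [0.184 0.398] 1922
side1 280 (0, 60) zmax [0.165 0.398] 1369
t 32.93 tcp [ 0.5742 -0.1181  0.1529] yaw -3.0543 j [-0.3   0.19  1.42  0.    1.53 -1.96] w 0.0471 F [ 0.5 -0.1 -0.3]
up shift [-0.0026  0.0323 -0.1323] turn 0.0003 rows>= 4
behind shift [-0.146  0.02   0.   ] turn 0.0 rows>= 4
```

```bash
python3 -m crank '[[[0,0.03,-0.135],0,0],[[0,0.03,-0.135],0,0],[[0,0.03,-0.135],0,0],[[0,0.03,-0.135],0,0],[[0,0.03,-0.135],0,0],[[0,0.03,-0.135],0,0],[[-0.149,0.052,-0.135],0,0],[[-0.149,0.052,-0.135],0,0],[[-0.149,0.052,-0.135],0,0],[[-0.149,0.052,-0.135],0,0],[[-0.149,0.052,-0.135],0,0],[[-0.149,0.052,-0.135],0,0],[[-0.149,0.052,-0.135],0,0],[[-0.149,0.052,-0.135],0,0],[[-0.149,0.052,-0.135],0,0],[[-0.149,0.052,-0.135],0,0],[[-0.149,0.052,-0.135],0,0]]'
python3 - <<'E'
from h import *
P=Plan(); print("tcp jig",w2j(P.p)); p,d=env.read_camera("side"); save("side14",cv2.resize(p[130:330,260:460],None,fx=3,fy=3))
E
```

```text
t: 34.35
tcp_pos: [0.7141, -0.0526, 0.2827]
tool_rot: [-3.141, 0.002, -3.055]
force: [-0.6, -0.2, 0.2]
width: -0.0002
t 34.35 tcp [ 0.7141 -0.0526  0.2827] yaw -3.0549 j [-0.15  0.48  0.78  0.    1.88 -1.81] w -0.0002 F [-0.6 -0.2  0.2]
tcp jig [143.0097159  -19.80918222]
```

View pics/side14.png

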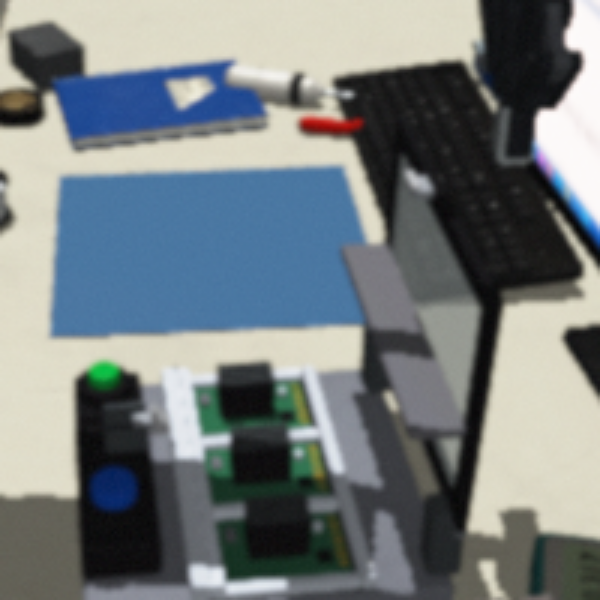

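```bash
python3 -m crank '[[[0,0,0.035],0,0],[[0,0,0.068],0,0],[[0,0,0.068],0,0],[[0.015,0,0.068],0,0],[[0.033,0,0.068],0,0],[[0.044,0,0.068],0,0],[[0.055,0,0.068],0,0],[[0.066,0,0.07],0,0],[[0.076,0,0.072],0,0],[[0.086,0,0.076],0,0],[[0.096,0,0.08],0,0],[[0.105,0,0.086],0,0],[[0.114,0,0.093],0,0],[[0.122,0,0.1],0,0],[[0.13,0,0.106],0,0],[[0.137,0,0.115],0,0],[[0.144,0,0.123],0,0],[[0.15,0,0.132],0,0],[[0.156,0,0.141],0,0],[[0.156,0,0.141],0,0]]'
python3 - <<'E'
from h import *
P=Plan(); print("tcp jig",w2j(P.p)); p,d=env.read_camera("side"); save("side15",cv2.resize(p[160:330,260:430],None,fx=3,fy=3))
E
```

```text
t: 36.07
tcp_pos: [0.5589, -0.0662, 0.1411]
tool_rot: [-3.141, 0.0, -3.055]
force: [-0.8, 0.1, 0.4]
width: -0.0001
t 36.07 tcp [ 0.5589 -0.0662  0.1411] yaw -3.0548 j [-0.22  0.15  1.48 -0.    1.51 -1.88] w -0.0001 F [-0.8  0.1  0.4]
tcp jig [-12.77933737 -19.81960315]
```

View pics/side15.png

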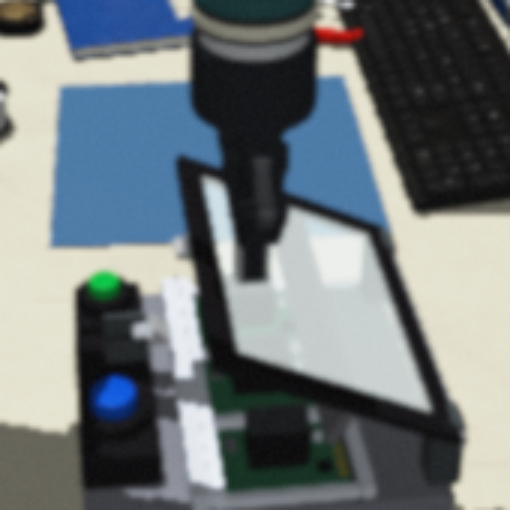

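```bash
python3 -m crank '[[[0.004,0,0.01],0,0],[[0.008,0,0.02],0,0],[[0.011,0,0.03],0,0],[[0.014,0,0.04],0,0],[[0.015,0,0.048],0,0],[[0.016,0,0.055],0,0],[[0.016,0,0.059],0,0],[[0.016,0,0.062],0,0],[[0.016,0,0.065],0,0],[[0.016,0,0.065],0,0],[[0.016,0,0.065],0,0]]'
```

```text
t: 37.03
tcp_pos: [0.5435, -0.0673, 0.0769]
tool_rot: [-3.141, 0.001, -3.054]
force: [-3.3, 0.4, 11.1]
width: 0.0
```

```bash
python3 -m crank '[[[0,0,0.002],0,0],[[0,0,0.003],0,0],[[0,0,0.004],0,0],[[0,0,0.004],0,0]]'
```

```text
t: 37.37
tcp_pos: [0.5435, -0.0674, 0.0757]
tool_rot: [-3.141, 0.001, -3.054]
force: [-8.8, 1.9, 22.4]
width: -0.0002
```

```bash
python3 -m crank '[[[0,0,-0.02],0,0],[[0,0,-0.05],0,0],[[0,0,-0.05],0,0],[[0,0,-0.05],0,0],[[0,0,-0.05],0,0],[[0,0,-0.05],0,0],[[0,0,-0.05],0,0],[[0,0,-0.05],0,0]]'
python3 - <<'E'
from h import *
P=Plan(); c="side"; p,d=env.read_camera(c); X=cloud(c,d); J=w2j(X)
M=(J[...,0]>-62)&(J[...,0]<90)&(abs(J[...,1])<105)&(X[...,2]>.05)&(X[...,2]<.12)
q=J[M];z=X[M][:,2]*1000;A=np.c_[q,np.ones(len(z))]; s=np.linalg.lstsq(A,z,rcond=None)[0]; r=abs(z-A@s)<4; s=np.linalg.lstsq(A[r],z[r],rcond=None)[0]; print("lid plane",s, "edge z",s[2]-66*s[0])
P.to("start",.4567,.0275,.1,np.pi+JY)
E
```

```text
t: 38.03
tcp_pos: [0.5425, -0.0671, 0.1197]
tool_rot: [3.141, -0.003, -3.054]
force: [-0.8, 0.5, 0.4]
width: -0.0003
t 38.03 tcp [ 0.5425 -0.0671  0.1197] yaw -3.0544 j [-0.23  0.13  1.55  0.    1.47 -1.88] w -0.0003 F [-0.8  0.5  0.4]
lid plane [-1.18949027e-02  1.61228806e-03  7.89826813e+01] edge z 79.76774489575634
start shift [0.0772 0.1017 0.02  ] turn 0.0002 rows>= 4
```

```bash
python3 -m crank '[[[0.077,0.102,0],0,0],[[0.077,0.102,0],0,0],[[0.077,0.102,0],0,0],[[0.077,0.102,0],0,0],[[0.077,0.102,0.02],0,0],[[0.077,0.102,0.02],0,0],[[0.077,0.102,0.02],0,0],[[0.077,0.102,0.02],0,0],[[0.077,0.102,0.02],0,0],[[0.077,0.102,0.035],0,0],[[0.077,0.102,0.044],0,0],[[0.077,0.102,0.048],0,0],[[0.077,0.102,0.051],0,0],[[0.077,0.102,0.053],0,0],[[0.077,0.102,0.053],0,0],[[0.077,0.102,0.053],0,0]]'
```

```text
t: 39.42
tcp_pos: [0.4579, 0.0275, 0.0688]
tool_rot: [-3.141, 0.0, -3.054]
force: [-1.6, -0.8, 2.8]
width: -0.0004
```

```bash
python3 -m crank '[[[0,0,0.002],0,0],[[0,0,0.004],0,0],[[0,0,0.005],0,0],[[0,0,0.005],0,0]]'
python3 -m crank '[[[0,0,-0.02],0,0],[[0,0,-0.04],0,0],[[0,0,-0.04],0,0],[[0,0,-0.04],0,0]]'
python3 - <<'E'
from h import *
P=Plan(); x,y=.467,-.104; P.to("rel",x,y,.11,np.pi+JY)
E
```

```text
t: 39.75
tcp_pos: [0.4584, 0.0276, 0.0659]
tool_rot: [-3.141, 0.002, -3.054]
force: [-7.0, -0.3, 13.2]
width: -0.0
t: 40.08
tcp_pos: [0.4591, 0.0277, 0.1044]
tool_rot: [-3.141, 0.004, -3.054]
force: [-0.6, 0.7, -1.0]
width: -0.0001
t 40.08 tcp [0.4591 0.0277 0.1044] yaw -3.0543 j [-0.06 -0.06  1.77  0.    1.42 -1.72] w -0.0001 F [-0.6  0.7 -1. ]
rel shift [ 0.0036 -0.1319 -0.0056] turn 0.0003 rows>= 4
```

```bash
python3 -m crank '[[[0.005,-0.132,-0.006],0,0],[[0.005,-0.132,-0.006],0,0],[[0.005,-0.132,-0.006],0,0],[[0.005,-0.132,-0.006],0,0],[[0.005,-0.132,-0.006],0,0],[[0.005,-0.132,-0.006],0,0],[[0.005,-0.132,0.01],0,0],[[0.005,-0.132,0.02],0,0],[[0.005,-0.132,0.027],0,0],[[0.005,-0.132,0.031],0,0],[[0.005,-0.132,0.034],0,0],[[0.005,-0.132,0.035],0,0],[[0.005,-0.132,0.035],0,0]]'
python3 -m crank '[[[0,0,-0.02],0,0],[[0.02,0,-0.05],0,0],[[0.04,0,-0.09],0,0],[[0.06,0,-0.13],0,0],[[0.06,0,-0.13],0,55],[[0.06,0,-0.13],0,55],[[0.06,0,-0.13],0,55],[[0.06,0,-0.13],0,55],[[0.06,0,-0.13],0,55],[[0.06,0,-0.13],0,55],[[0.06,0,-0.13],0,55],[[0.06,0,-0.13],0,55],[[0.06,0,-0.13],0,55],[[0.06,0,-0.13],0,55]]'
python3 - <<'E'
from h import *
P=Plan(); 
for c in("top","side"):
    p,d=env.read_camera(c); X=cloud(c,d); save(c+"16",cv2.resize(p[90:260,180:460],None,fx=2.8,fy=2.8) if c=="top" else cv2.resize(p[170:340,270:440],None,fx=3.5,fy=3.5))
    S=X[X[...,2]>0.1]; Q=S[(abs(S[:,0]-.68)<.08)&(abs(S[:,1]+.045)<.14)]; print(c,len(Q),np.percentile(Q[:,2],99.5) if len(Q) else 0)
    for i in(1,2,3): x=72*(i-2); J=w2j(X); T=(abs(J[...,0]+2)<32)&(abs(J[...,1]-x)<30)&(X[...,2]>.057)&(X[...,2]<.075); print(c,i,"module top",np.round(w2j(X[T]).mean(0),1),np.round(X[T][:,2].mean(),4),cv2.minAreaRect(J[T].astype(np.float32)))
E
```

```text
t: 41.17
tcp_pos: [0.464, -0.1027, 0.0736]
tool_rot: [3.14, -0.001, -3.052]
force: [-13.7, 4.1, 29.3]
width: 0.0003
t: 42.33
tcp_pos: [0.4045, -0.1095, 0.1981]
tool_rot: [3.141, -0.0, -3.054]
force: [0.3, 0.7, 0.1]
width: 0.047
t 42.33 tcp [ 0.4045 -0.1095  0.1981] yaw -3.0544 j [-0.4  -0.2   1.71  0.    1.63 -2.06] w 0.047 F [0.3 0.7 0.1]
top 2778 0.2495472108107026
top 1 module top [ -5.6 -70.6] 0.0661 ((-5.204511642456055, -71.85661315917969), (40.47588348388672, 26.6406192779541), 2.5010018348693848)
top 2 module top [-5.4  0.9] 0.0665 ((-4.64476203918457, 0.23888683319091797), (37.8026237487793, 26.073711395263672), 1.168588638305664)
top 3 module top [-4.8 72.1] 0.0664 ((-4.344457626342773, 71.5911865234375), (39.712364196777344, 23.773279190063477), 1.1351428031921387)
side 3487 0.24937240618035825
side 1 module top [ -3.9 -75.3] 0.0661 ((-3.4960098266601562, -72.52975463867188), (38.72720718383789, 27.779558181762695), 0.4281806945800781)
side 2 module top [-3.8 -3.6] 0.0664 ((-3.126401901245117, -1.0574445724487305), (28.350343704223633, 40.404388427734375), 89.78062438964844)
side 3 module top [-4.4 67.9] 0.0662 ((-3.63372802734375, 71.98827362060547), (29.142309188842773, 40.076805114746094), 88.5982437133789)
```

View pics/side16.png

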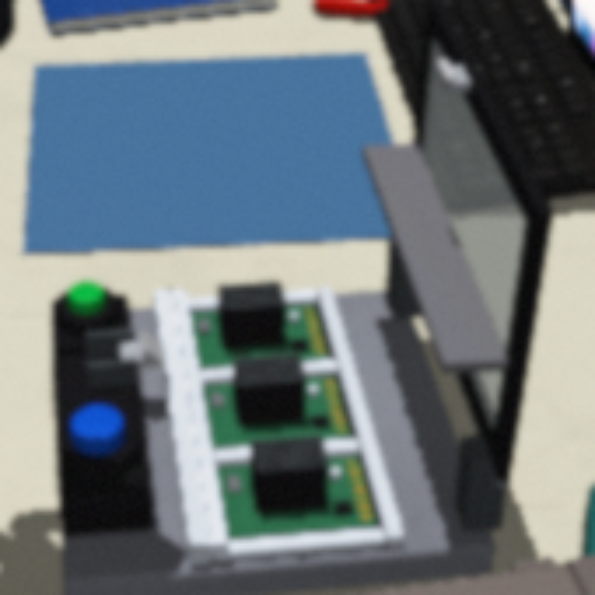

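```bash
python3 - <<'E'
from h import *
P=Plan(); x,y=jig(0,-72); P.to("bay1",x,y,.12,np.pi+JY)
E
```

```text
t 42.43 tcp [ 0.4045 -0.1096  0.1983] yaw -3.0545 j [-0.4  -0.2   1.71  0.    1.63 -2.06] w 0.047 F [-0.4 -1.1  0.8]
bay1 shift [-0.1703 -0.0224  0.0783] turn 0.0001 rows>= 5
```

```bash
python3 -m crank '[[[-0.17,-0.022,0.02],0,55],[[-0.17,-0.022,0.02],0,55],[[-0.17,-0.022,0.02],0,55],[[-0.17,-0.022,0.02],0,55],[[-0.17,-0.022,0.02],0,55],[[-0.17,-0.022,0.078],0,55],[[-0.17,-0.022,0.078],0,55],[[-0.17,-0.022,0.078],0,55],[[-0.17,-0.022,0.078],0,55],[[-0.17,-0.022,0.078],0,55],[[-0.17,-0.022,0.078],0,55],[[-0.17,-0.022,0.078],0,55],[[-0.17,-0.022,0.078],0,55]]'
python3 - <<'E'
from h import *
P=Plan(); print(w2j(P.p)); x,y=jig(0,-72); P.to("bay1",x,y,.0465,np.pi+JY)
E
```

```text
t: 43.52
tcp_pos: [0.5765, -0.1169, 0.1223]
tool_rot: [-3.14, 0.003, -3.054]
force: [0.6, 0.7, 0.8]
width: 0.0471
t 43.52 tcp [ 0.5765 -0.1169  0.1223] yaw -3.0544 j [-0.3   0.21  1.44  0.    1.48 -1.95] w 0.0471 F [0.6 0.7 0.8]
[  0.37537187 -71.92674635]
bay1 shift [0.0006 0.     0.0758] turn 0.0001 rows>= 2
```

```bash
python3 -m crank '[[[0,0,0.03],0,55],[[0,0,0.055],0,55],[[0,0,0.07],0,55],[[0,0,0.0745],0,55],[[0,0,0.0745],0,55],[[0,0,0.0745],0,55],[[0,0,0.0745],0,0],[[0,0,0.0745],0,0],[[0,0,0.0745],0,0],[[0,0,0.0745],0,0],[[0,0,0.0745],0,0],[[0,0,0.0745],0,0],[[-0.002,0,0.0745],0,0],[[-0.004,0,0.0745],0,0],[[-0.004,0,0.0745],0,0],[[-0.004,0,0.0715],0,0],[[-0.004,0,0.0685],0,0],[[-0.004,0,0.0665],0,0],[[-0.004,0,0.0655],0,0],[[-0.004,0,0.0655],0,0]]'
python3 - <<'E'
from h import *
P=Plan(); print(w2j(P.p)); c="side"; p,d=env.read_camera(c); greens(c,p,cloud(c,d),1)
save("side17",cv2.resize(p[220:330,280:420],None,fx=5,fy=5,interpolation=cv2.INTER_CUBIC))
E
```

```text
t: 45.18
tcp_pos: [0.5793, -0.1162, 0.0526]
tool_rot: [3.141, -0.001, -3.054]
force: [3.0, -2.5, -10.9]
width: 0.0248
t 45.18 tcp [ 0.5793 -0.1162  0.0526] yaw -3.0544 j [-0.29  0.28  1.51  0.    1.35 -1.95] w 0.0248 F [  3.   -2.5 -10.9]
[  3.23849407 -71.43463715]
side bay 1 n 508 slope x,y [ 0.009 -0.006] z at centre 40.6 x [-36.2  41.2] y [-103.3  -50.9] rect [  3.6 -76.4] [55.6 80.9] 89.5
```

View pics/side17.png

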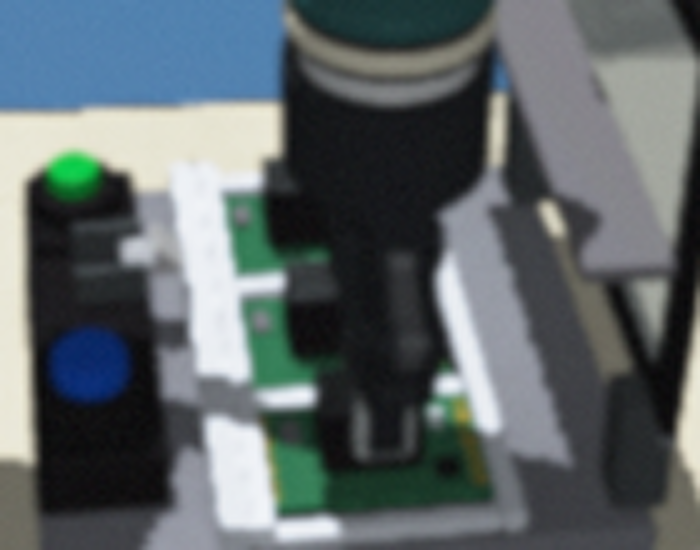

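```bash
python3 -m crank '[[[0,0,-0.002],0,0],[[0,0,-0.004],0,0],[[0,0,-0.006],0,0],[[0,0,-0.006],0,0],[[0,0,-0.006],0,0]]'
python3 - <<'E'
from h import *
P=Plan(); print(w2j(P.p)); c="side"; p,d=env.read_camera(c); greens(c,p,cloud(c,d),1)
E
```

```text
t: 45.65
tcp_pos: [0.5756, -0.1164, 0.0578]
tool_rot: [3.14, -0.011, -3.055]
force: [-5.2, -3.7, -16.8]
width: 0.0245
t 45.65 tcp [ 0.5756 -0.1164  0.0578] yaw -3.0546 j [-0.29  0.27  1.51 -0.    1.37 -1.95] w 0.0245 F [ -5.2  -3.7 -16.8]
[ -0.45128686 -71.29798349]
side bay 1 n 572 slope x,y [ 0.103 -0.002] z at centre 44.7 x [-36.2  42.5] y [-99.2 -49.4] rect [  2.7 -73.9] [81.5 53.7] 3.6
```

```bash
python3 -m crank '[[[-0.004,0,0],0,0],[[-0.008,0,0],0,0],[[-0.011,0,0],0,0],[[-0.012,0,0],0,0],[[-0.012,0,0],0,0],[[-0.012,0,-0.005],0,0],[[-0.012,0,-0.02],0,0],[[-0.012,0,-0.05],0,0],[[-0.012,0,-0.09],0,0],[[-0.012,0,-0.09],0,0],[[-0.012,0,-0.09],0,0],[[-0.012,0,-0.09],0,0]]'
python3 - <<'E'
from h import *
P=Plan(); print(w2j(P.p)); P.to("mat",.545,.395,.14,np.pi+JY); P.to("dn",.545,.395,.025,np.pi+JY)
E
```

```text
t: 46.7
tcp_pos: [0.592, -0.1152, 0.152]
tool_rot: [-3.141, 0.002, -3.054]
force: [-0.2, -0.0, -2.2]
width: 0.0244
t 46.7 tcp [ 0.592  -0.1152  0.152 ] yaw -3.0542 j [-0.29  0.23  1.36  0.    1.54 -1.94] w 0.0244 F [-0.2 -0.  -2.2]
[ 15.8988578 -71.5528822]
mat shift [0.0023 0.5124 0.0117] turn 0.0003 rows>= 13
dn shift [ 0.    -0.     0.115] turn 0.0 rows>= 3
```

```bash
python3 -m crank '[[[0.002,0.512,0],0,0],[[0.002,0.512,0],0,0],[[0.002,0.512,0],0,0],[[0.002,0.512,0],0,0],[[0.002,0.512,0],0,0],[[0.002,0.512,0],0,0],[[0.002,0.512,0],0,0],[[0.002,0.512,0],0,0],[[0.002,0.512,0],0,0],[[0.002,0.512,0],0,0],[[0.002,0.512,0],0,0],[[0.002,0.512,0],0,0],[[0.002,0.512,0],0,0],[[0.002,0.512,0.04],0,0],[[0.002,0.512,0.08],0,0],[[0.002,0.512,0.1],0,0],[[0.002,0.512,0.1],0,0],[[0.002,0.512,0.1],0,0],[[0.002,0.512,0.1],0,0],[[0.002,0.512,0.1],0,0]]'
python3 - <<'E'
from h import *
P=Plan(); P.to("dn",.545,.395,.025,np.pi+JY); c="side"; p,d=env.read_camera(c); save("sideraw18",p)
X=cloud(c,d); hsv=cv2.cvtColor(p,cv2.COLOR_RGB2HSV); M=(abs(X[...,0]-.54)<.08)&(abs(X[...,1]-.39)<.05)&(X[...,2]>.012)&(X[...,2]<.07)&(hsv[...,0]>35)&(hsv[...,0]<90)&(hsv[...,1]>70); W=X[M]; A=np.c_[W[:,0]-.545,W[:,1]-.395,np.ones(len(W))]; print(len(W),np.linalg.lstsq(A,W[:,2],rcond=None)[0].round(4),W.min(0),W.max(0))
E
```

```text
t: 48.37
tcp_pos: [0.5469, 0.3953, 0.054]
tool_rot: [3.139, 0.005, -3.055]
force: [0.9, 0.4, -0.7]
width: 0.0247
t 48.37 tcp [0.5469 0.3953 0.054 ] yaw -3.0548 j [ 0.54  0.45  1.29  0.    1.41 -1.12] w 0.0247 F [ 0.9  0.4 -0.7]
dn shift [ 0.002  -0.0002  0.029 ] turn -0.0002 rows>= 1
205 [ 0.1231 -0.0038  0.0417] [0.50253597 0.36118588 0.0337843 ] [0.58802511 0.41864813 0.06147175]
```

```bash
python3 -m crank '[[[0,0,0.015],0,0],[[0,0,0.024],0,0],[[0,0,0.028],0,0],[[0,0,0.028],0,0],[[0,0,0.028],0,0],[[0,0,0.028],0,0],[[0,0,0.028],0,55],[[0,0,0.028],0,55],[[0,0,0.028],0,55],[[0,0,0.028],0,55],[[0,0,0.028],0,55],[[0,0,0],0,55],[[0,0,-0.04],0,55],[[0,0,-0.09],0,55],[[0,0,-0.09],0,55],[[0,0,-0.09],0,55],[[0,0,-0.09],0,55]]'
python3 - <<'E'
from h import *
P=Plan(); matboards("side"); x,y=jig(0,0); P.to("bay2",x,y,.12,np.pi+JY)
E
```

```text
t: 49.83
tcp_pos: [0.5456, 0.395, 0.1421]
tool_rot: [3.14, 0.002, -3.054]
force: [-0.4, -0.6, -0.6]
width: 0.0473
t 49.83 tcp [0.5456 0.395  0.1421] yaw -3.0543 j [ 0.54  0.39  1.18  0.    1.57 -1.12] w 0.0473 F [-0.4 -0.6 -0.6]
side board plate c [0.4611 2.8005] size [ 843.6 2575.8] yaw -1.453 module top mean None 0
side board plate c [0.5453 0.3943] size [91.3 63. ] yaw 0.074 module top mean [0.5454 0.3736 0.3158] 1309
bay2 shift [ 0.0142 -0.4407  0.0215] turn 0.0003 rows>= 11
```

```bash
python3 -m crank '[[[0.014,-0.441,0],0,55],[[0.014,-0.441,0],0,55],[[0.014,-0.441,0],0,55],[[0.014,-0.441,0],0,55],[[0.014,-0.441,0],0,55],[[0.014,-0.441,0],0,55],[[0.014,-0.441,0],0,55],[[0.014,-0.441,0],0,55],[[0.014,-0.441,0],0,55],[[0.014,-0.441,0],0,55],[[0.014,-0.441,0],0,55],[[0.014,-0.441,0.021],0,55],[[0.014,-0.441,0.021],0,55],[[0.014,-0.441,0.021],0,55],[[0.014,-0.441,0.021],0,55],[[0.014,-0.441,0.021],0,55],[[0.014,-0.441,0.021],0,55],[[0.014,-0.441,0.021],0,55],[[0.014,-0.441,0.021],0,55]]'
python3 - <<'E'
from h import *
P=Plan(); print(w2j(P.p)); x,y=jig(0,0); P.to("bay2",x,y,.0465,np.pi+JY); matboards("top"); matboards("side")
E
```

```text
t: 51.47
tcp_pos: [0.5699, -0.0453, 0.1205]
tool_rot: [-3.141, 0.001, -3.053]
force: [1.1, -0.2, 0.4]
width: 0.0466
t 51.47 tcp [ 0.5699 -0.0453  0.1205] yaw -3.0534 j [-0.18  0.18  1.49  0.    1.47 -1.84] w 0.0466 F [ 1.1 -0.2  0.4]
[ 0.0129158 -0.0457289]
bay2 shift [0.0001 0.0001 0.074 ] turn 0.0012 rows>= 2
top board plate c [0.5443 0.3929] size [81.9 55.8] yaw 0.098 module top mean [0.5443 0.3919 0.0386] 133
```

```bash
python3 -m crank '[[[0,0,0.03],0,55],[[0,0,0.055],0,55],[[0,0,0.07],0,55],[[0,0,0.0735],0,55],[[0,0,0.0735],0,55],[[0,0,0.0735],0,55],[[0,0,0.0735],0,0],[[0,0,0.0735],0,0],[[0,0,0.0735],0,0],[[0,0,0.0735],0,0],[[0,0,0.0735],0,0],[[0,0,0.0735],0,0],[[-0.002,0,0.0735],0,0],[[-0.004,0,0.0735],0,0],[[-0.004,0,0.0715],0,0],[[-0.004,0,0.0685],0,0],[[-0.004,0,0.0655],0,0],[[-0.004,0,0.062],0,0],[[-0.004,0,0.0595],0,0],[[-0.004,0,0.0595],0,0]]'
python3 - <<'E'
from h import *
P=Plan(); print(w2j(P.p)); c="side"; p,d=env.read_camera(c); greens(c,p,cloud(c,d),2)
E
```

```text
t: 53.23
tcp_pos: [0.5704, -0.0456, 0.0566]
tool_rot: [3.14, -0.009, -3.055]
force: [-4.0, -2.5, -17.0]
width: 0.0245
t 53.23 tcp [ 0.5704 -0.0456  0.0566] yaw -3.0545 j [-0.18  0.24  1.55 -0.    1.36 -1.84] w 0.0245 F [ -4.   -2.5 -17. ]
[ 0.4222192 -0.3599811]
side bay 2 n 446 slope x,y [0.075 0.026] z at centre 43.3 x [-36.1  41.6] y [-29.   21.3] rect [ 3.9 -3.8] [52.9 80.8] 89.0
```

```bash
python3 -m crank '[[[0,0,-0.002],0,0],[[-0.004,0,-0.002],0,0],[[-0.008,0,-0.002],0,0],[[-0.011,0,-0.002],0,0],[[-0.012,0,-0.002],0,0],[[-0.012,0,-0.002],0,0],[[-0.012,0,-0.006],0,0],[[-0.012,0,-0.02],0,0],[[-0.012,0,-0.05],0,0],[[-0.012,0,-0.09],0,0],[[-0.012,0,-0.09],0,0],[[-0.012,0,-0.09],0,0],[[-0.012,0,-0.09],0,0]]'
python3 - <<'E'
from h import *
P=Plan(); print(w2j(P.p)); P.to("mat",.545,.31,.14,np.pi+JY)
E
```

```text
t: 54.37
tcp_pos: [0.5859, -0.0445, 0.1516]
tool_rot: [-3.141, 0.002, -3.054]
force: [-0.7, 0.1, -0.6]
width: 0.0243
t 54.37 tcp [ 0.5859 -0.0445  0.1516] yaw -3.0543 j [-0.17  0.2   1.41  0.    1.54 -1.83] w 0.0243 F [-0.7  0.1 -0.6]
[16.02933863 -0.56775969]
mat shift [0.0099 0.3567 0.0114] turn 0.0003 rows>= 9
```

```bash
python3 -m crank '[[[0.01,0.357,0],0,0],[[0.01,0.357,0],0,0],[[0.01,0.357,0],0,0],[[0.01,0.357,0],0,0],[[0.01,0.357,0],0,0],[[0.01,0.357,0],0,0],[[0.01,0.357,0],0,0],[[0.01,0.357,0],0,0],[[0.01,0.357,0],0,0],[[0.01,0.357,0.04],0,0],[[0.01,0.357,0.08],0,0],[[0.01,0.357,0.1],0,0],[[0.01,0.357,0.1],0,0],[[0.01,0.357,0.1],0,0],[[0.01,0.357,0.1],0,0],[[0.01,0.357,0.1],0,0],[[0.01,0.357,0.1],0,0]]'
python3 - <<'E'
from h import *
P=Plan(); x0,y0=P.p[:2]; c="side"; p,d=env.read_camera(c); save("sideraw19",p)
X=cloud(c,d); hsv=cv2.cvtColor(p,cv2.COLOR_RGB2HSV); M=(abs(X[...,0]-.54)<.08)&(abs(X[...,1]-y0)<.04)&(X[...,2]>.015)&(X[...,2]<.07)&(hsv[...,0]>35)&(hsv[...,0]<90)&(hsv[...,1]>70); W=X[M]; A=np.c_[W[:,0]-x0,W[:,1]-y0,np.ones(len(W))]; print(len(W),np.linalg.lstsq(A,W[:,2],rcond=None)[0].round(4),W.min(0),W.max(0))
E
```

```text
t: 55.78
tcp_pos: [0.5462, 0.3108, 0.0532]
tool_rot: [3.14, 0.005, -3.055]
force: [-0.0, 0.2, -0.6]
width: 0.0246
t 55.78 tcp [0.5462 0.3108 0.0532] yaw -3.0548 j [ 0.43  0.35  1.42  0.    1.37 -1.23] w 0.0246 F [-0.   0.2 -0.6]
259 [0.1143 0.0009 0.0412] [0.50258884 0.27860775 0.03140308] [0.58639995 0.3420865  0.06951659]
```

```bash
python3 -m crank '[[[0,0,0.015],0,0],[[0,0,0.024],0,0],[[0,0,0.028],0,0],[[0,0,0.028],0,0],[[0,0,0.028],0,0],[[0,0,0.028],0,0],[[0,0,0.028],0,55],[[0,0,0.028],0,55],[[0,0,0.028],0,55],[[0,0,0.028],0,55],[[0,0,0.028],0,55],[[0,0,0],0,55],[[0,0,-0.04],0,55],[[0,0,-0.09],0,55],[[0,0,-0.09],0,55],[[0,0,-0.09],0,55],[[0,0,-0.09],0,55]]'
python3 - <<'E'
from h import *
P=Plan(); x,y=jig(0,72); P.to("bay3",x,y,.12,np.pi+JY)
E
```

```text
t: 57.25
tcp_pos: [0.5448, 0.3105, 0.1412]
tool_rot: [3.141, 0.002, -3.054]
force: [0.7, -0.3, -0.4]
width: 0.0469
t 57.25 tcp [0.5448 0.3105 0.1412] yaw -3.0543 j [ 0.43  0.29  1.32  0.    1.54 -1.23] w 0.0469 F [ 0.7 -0.3 -0.4]
bay3 shift [ 0.0061 -0.2846  0.021 ] turn 0.0003 rows>= 7
```

```bash
python3 -m crank '[[[0.006,-0.285,0],0,55],[[0.006,-0.285,0],0,55],[[0.006,-0.285,0],0,55],[[0.006,-0.285,0],0,55],[[0.006,-0.285,0],0,55],[[0.006,-0.285,0],0,55],[[0.006,-0.285,0],0,55],[[0.006,-0.285,0.021],0,55],[[0.006,-0.285,0.021],0,55],[[0.006,-0.285,0.021],0,55],[[0.006,-0.285,0.021],0,55],[[0.006,-0.285,0.021],0,55],[[0.006,-0.285,0.021],0,55],[[0.006,-0.285,0.021],0,55],[[0.006,-0.285,0.021],0,55]]'
python3 - <<'E'
from h import *
P=Plan(); print(w2j(P.p)); x,y=jig(0,72); P.to("bay3",x,y,.0465,np.pi+JY); p=matboards("top"); X=None
E
```

```text
t: 58.5
tcp_pos: [0.5636, 0.0265, 0.1199]
tool_rot: [-3.142, 0.001, -3.053]
force: [-0.3, -0.3, 0.9]
width: 0.0471
t 58.5 tcp [0.5636 0.0265 0.1199] yaw -3.0532 j [-0.05  0.17  1.51  0.    1.47 -1.71] w 0.0471 F [-0.3 -0.3  0.9]
[-2.86230029e-02  7.20930828e+01]
bay3 shift [ 0.0001 -0.0001  0.0734] turn 0.0014 rows>= 2
top board plate c [0.5442 0.3929] size [81.9 55.8] yaw 0.093 module top mean [0.5443 0.3921 0.0383] 131
top board plate c [0.5429 0.3086] size [82.2 55.6] yaw 0.086 module top mean [0.5439 0.3077 0.0384] 142
```

```bash
python3 -m crank '[[[0,0,0.03],0,55],[[0,0,0.055],0,55],[[0,0,0.07],0,55],[[0,0,0.0735],0,55],[[0,0,0.0735],0,55],[[0,0,0.0735],0,55],[[0,0,0.0735],0,0],[[0,0,0.0735],0,0],[[0,0,0.0735],0,0],[[0,0,0.0735],0,0],[[0,0,0.0735],0,0],[[0,0,0.0735],0,0],[[-0.002,0,0.0735],0,0],[[-0.004,0,0.0735],0,0],[[-0.004,0,0.0715],0,0],[[-0.004,0,0.0685],0,0],[[-0.004,0,0.0655],0,0],[[-0.004,0,0.062],0,0],[[-0.004,0,0.0585],0,0],[[-0.004,0,0.0585],0,0]]'
python3 - <<'E'
from h import *
P=Plan(); print(w2j(P.p)); c="side"; p,d=env.read_camera(c); greens(c,p,cloud(c,d),3)
E
```

```text
t: 60.22
tcp_pos: [0.5635, 0.026, 0.0569]
tool_rot: [3.141, -0.01, -3.054]
force: [-5.4, -1.7, -16.2]
width: 0.0245
t 60.22 tcp [0.5635 0.026  0.0569] yaw -3.0544 j [-0.05  0.22  1.57 -0.    1.36 -1.71] w 0.0245 F [ -5.4  -1.7 -16.2]
[-0.2124329  71.54163311]
side bay 3 n 390 slope x,y [0.087 0.027] z at centre 44.0 x [-36.8  41.1] y [42.2 91.7] rect [ 2.7 67.1] [80.2 53.7] 1.7
```

```bash
python3 -m crank '[[[0,0,-0.001],0,0],[[-0.004,0,-0.001],0,0],[[-0.008,0,-0.001],0,0],[[-0.011,0,-0.001],0,0],[[-0.012,0,-0.001],0,0],[[-0.012,0,-0.001],0,0],[[-0.012,0,-0.006],0,0],[[-0.012,0,-0.02],0,0],[[-0.012,0,-0.05],0,0],[[-0.012,0,-0.09],0,0],[[-0.012,0,-0.09],0,0],[[-0.012,0,-0.09],0,0],[[-0.012,0,-0.09],0,0]]'
python3 - <<'E'
from h import *
P=Plan(); print(w2j(P.p)); P.to("mat",.545,.224,.14,np.pi+JY)
E
```

```text
t: 61.35
tcp_pos: [0.5795, 0.0272, 0.1519]
tool_rot: [-3.141, 0.002, -3.054]
force: [0.4, 0.1, -2.0]
width: 0.0245
t 61.35 tcp [0.5795 0.0272 0.1519] yaw -3.0544 j [-0.05  0.18  1.42  0.    1.53 -1.71] w 0.0245 F [ 0.4  0.1 -2. ]
[15.89094849 71.42669743]
mat shift [0.0173 0.199  0.0118] turn 0.0002 rows>= 5
```

```bash
python3 -m crank '[[[0.017,0.199,0],0,0],[[0.017,0.199,0],0,0],[[0.017,0.199,0],0,0],[[0.017,0.199,0],0,0],[[0.017,0.199,0],0,0],[[0.017,0.199,0.04],0,0],[[0.017,0.199,0.08],0,0],[[0.017,0.199,0.1],0,0],[[0.017,0.199,0.1],0,0],[[0.017,0.199,0.1],0,0],[[0.017,0.199,0.1],0,0],[[0.017,0.199,0.1],0,0],[[0.017,0.199,0.1],0,0]]'
python3 - <<'E'
from h import *
P=Plan(); x0,y0=P.p[:2]; c="side"; p,d=env.read_camera(c)
X=cloud(c,d); hsv=cv2.cvtColor(p,cv2.COLOR_RGB2HSV); M=(abs(X[...,0]-.54)<.08)&(abs(X[...,1]-y0)<.04)&(X[...,2]>.015)&(X[...,2]<.07)&(hsv[...,0]>35)&(hsv[...,0]<90)&(hsv[...,1]>70); W=X[M]; A=np.c_[W[:,0]-x0,W[:,1]-y0,np.ones(len(W))]; print(len(W),np.linalg.lstsq(A,W[:,2],rcond=None)[0].round(4),W.min(0),W.max(0))
E
```

```text
t: 62.43
tcp_pos: [0.5468, 0.2243, 0.0535]
tool_rot: [3.14, 0.005, -3.055]
force: [0.2, -1.0, -1.7]
width: 0.0246
t 62.43 tcp [0.5468 0.2243 0.0535] yaw -3.0548 j [ 0.29  0.27  1.52  0.    1.35 -1.36] w 0.0246 F [ 0.2 -1.  -1.7]
305 [0.1103 0.0142 0.042 ] [0.50260634 0.19107521 0.03162999] [0.58669424 0.25363019 0.06965768]
```

Release, then retreat well clear for the final check.

```bash
python3 -m crank '[[[0,0,0.015],0,0],[[0,0,0.024],0,0],[[0,0,0.028],0,0],[[0,0,0.028],0,0],[[0,0,0.028],0,0],[[0,0,0.028],0,0],[[0,0,0.028],0,55],[[0,0,0.028],0,55],[[0,0,0.028],0,55],[[0,0,0.028],0,55],[[0,0,0.028],0,55],[[0,0,0],0,55],[[0,0,-0.04],0,55],[[0,0,-0.09],0,55],[[0.05,-0.09,-0.14],0,55],[[0.1,-0.18,-0.14],0,55],[[0.13,-0.2,-0.14],0,55],[[0.13,-0.2,-0.14],0,55],[[0.13,-0.2,-0.14],0,55]]'
python3 -m crank '[[[0,0,0],0,55],[[0,0,0],0,55],[[0,0,0],0,55],[[0,0,0],0,55],[[0,0,0],0,55],[[0,0,0],0,55]]'
python3 - <<'E'
from h import *
P=Plan(); p=matboards("top")
for c in("top","side"):
    p,d=env.read_camera(c); X=cloud(c,d)
    S=X[X[...,2]>0.1]; Q=S[(abs(S[:,0]-.68)<.05)&(abs(S[:,1]+.045)<.14)]; print(c,"lid",len(Q),np.percentile(Q[:,2],99.5) if len(Q) else 0)
    for f in env.outline_of(c,"solder_spool")[:1]:
        pts=X[f["pixels"]]; print("spool",f["confidence"],np.nanmedian(pts,0))
    save(c+"20",cv2.resize(p[90:260,180:460],None,fx=2.8,fy=2.8) if c=="top" else p)
E
```

```text
t: 64.07
tcp_pos: [0.4511, 0.0459, 0.1842]
tool_rot: [-3.141, 0.0, -3.054]
force: [0.4, -0.9, -0.2]
width: 0.047
t: 64.57
tcp_pos: [0.4525, 0.048, 0.1833]
tool_rot: [3.141, -0.001, -3.052]
force: [-1.1, -0.2, -0.1]
width: 0.0469
t 64.57 tcp [0.4525 0.048  0.1833] yaw -3.0525 j [-0.02 -0.11  1.66  0.    1.59 -1.68] w 0.0469 F [-1.1 -0.2 -0.1]
top board plate c [0.542  0.2224] size [83.1 55.4] yaw 0.083 module top mean [0.544  0.2211 0.0386] 136
top board plate c [0.5442 0.393 ] size [81.9 55.5] yaw 0.093 module top mean [0.5442 0.392  0.0384] 132
top board plate c [0.5428 0.3085] size [82.6 55.7] yaw 0.091 module top mean [0.5436 0.3074 0.0389] 141
top lid 2760 0.24921056952514115
spool 0.94 [0.31890128 0.36742884 0.03870687]
side lid 3494 0.2492936591472085
spool 0.76 [0.32266501 0.35515902 0.03180912]
```

View pics/top20.png

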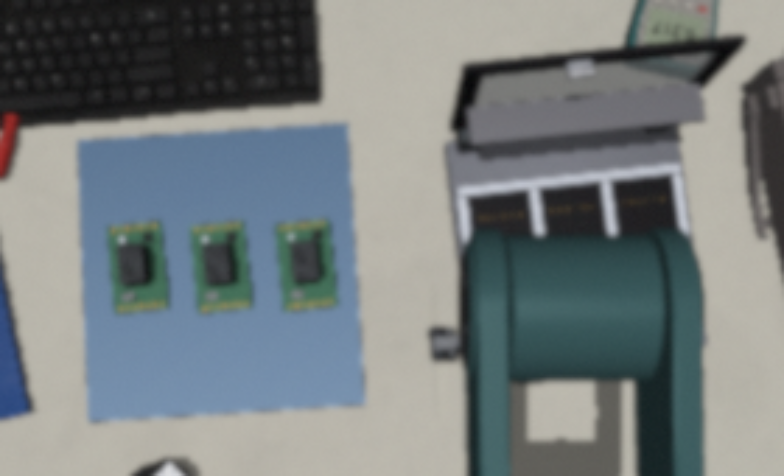

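The three boards lie flat and apart on the mat, at about (137,265), (220,265) and (307,262). The lid is upright at the back, the bays are empty, and the gripper is clear.

```bash
python3 -c "
from h import *
env.sign_off(); Plan()"
```

```text
the job is handed in; nothing more can be done
the job is handed in; nothing more can be done
```

I ran all three boards through the jig and put them back flat on the mat. The lid was left fully open, and I handed the job in just after 65 s on the robot's clock; `sign_off` gives no verdict.

**What I did:**
- I released the lid and seated each board by resting its rear edge on the back wall, letting the front edge drop, and drawing it under the lip.
- I shut the lid and pressed start until it bottomed out, at about 13 N.
- I released the lid again, then lifted each board out by its rear edge and set it on the mat.

**Mishap:** the first board came down on top of the lip. I regripped it, moved it 4 mm back, and it then seated.

**Last checks:**
- **Seating, after the start press:** module tops were at 66 mm (67 mm expected). Board centres were about 1–3 mm forward of the bay centres, within the 7 mm limit. The start button's travel itself can't be read, only inferred from the force.
- **Lid while shut:** the fitted tilt was about 0.01 rad, with no spring-back.
- **Boards on the mat:** all three were well inside the edges and at least 84 mm apart, centre to centre. Their tops were at 38–39 mm (39 mm expected).
- **Lid at the end:** upright, its top edge at 249 mm.
- **Spool:** within about 2 mm of its first measured position in both cameras.

**Disagreement:** the two cameras differed by about 3–5 mm on the bays' sideways position. I used a value nearer the top camera's, and all three boards seated with it.

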